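# Hold a ceramic terminal housing up to the inspection camera

## Task

First slide the cork-lined tray across the bench so that it sits centred and square within the white tape corners under the inspection camera, ready to catch chips. Then take the narrow ceramic housing with the round neck on its roof out of the stock tray and hold it up in the air to the camera, over the tray: centred in front of the lens 150 mm from the glass, neck uppermost and not rolled sideways, its open side square to the lens (which looks down at a slant). Finish while still holding it steady there; keep off the camera and leave all the other things where they are.

Things in the scene. Friction and masses are not known exactly. Their poses are not given: they have to be found in the camera images.
- tray: Open plywood tray lined with cork, loose, empty, about 0.5 kg: 150 mm along its x, 180 along its y, 36 high, walls 7 thick, cork top 10 mm above the bench. Origin: centre of its underside; z up. Starts on the robot's left, its short walls facing roughly left and right. It slides when pushed on a wall.
- camera: Fixed camera stand. Origin: on the bench, centre of the four flat white tape corners (159 x 194 mm inside, the tray's place), straight below view_point. x horizontal to the stand, away from the robot within 15 degrees; z up; the tray fits with its x along this x (either way round). Foot at x 150 to 280 mm, 120 wide, 14 high; post at x 235, 350 high; ring light 68 across before the barrel.
- view_point (a point): Where the housing's centre is to be held, in the air: on the lens axis, 150 mm before the glass, 200 mm above the bench, straight above the centre of the tape corners. x points along the lens axis to the lens (away from the robot, 25 degrees upwards), y is horizontal, z 25 degrees off vertical. The housing is rightly turned when its own x and z axes lie along these.
- lens (a point): Centre of the camera's front glass, 263 mm above the bench; axes as for view_point.
- housing_center (a point): Centre of the narrow necked housing: loose hollow white ceramic box, upright, about 0.11 kg, 36 mm deep (x), 46 wide (y), 70 high (z), walls 4, plus on its roof a round neck 23 across, 12 high. Open side to its +x, at the start away from the robot within 35 degrees; z up to the neck. It stands in the stock tray, this point 41 mm above the bench; grip it from above by the 46 mm wide cheeks.
- stock: Stock tray, fixed: plywood floor 280 x 280 mm, its top 6 mm above the bench, with a lip 10 mm thick and 24 mm high round it. Origin: centre of its underside, z up. Six ceramic fittings stand in it, the wanted one in any of three places.
- plain: Other housing in the stock tray, same size as the wanted one but with no neck; stays. Origin: centre of its underside.
- wide: Other housing in the stock tray, 92 mm wide, otherwise like the wanted one, with a neck; stays. Origin: centre of its underside.
- bobbin: Ceramic bobbin insulator, 38 mm across, 42 mm high, standing in the stock tray; stays. Origin: centre of its underside.
- cover: Flat ceramic cover plate 56 x 56 x 6 mm with a square hole, lying in the stock tray; stays. Origin: centre of its underside.
- bush: Ceramic tube 24 mm across, 45 mm high, standing in the stock tray; stays. Origin: centre of its underside.
- jar: Glass jar with a steel cap, 60 mm across, 85 mm high, on the bench at the far left; stays. Origin: centre of its underside.
- brush: Dusting brush lying on the bench to the right of the stock tray; stays. Origin: under its middle.
Things that resemble listed ones, but are neither listed nor needed, are in the scene too. What is shaped like the part that bears housing_center but red or turquoise is not meant.

How it is judged:
By the outcome, as a careful person would: the job done as asked, in the order asked, and still so for the second after the job is handed in, while the arm keeps its last pose, push and grip.
It also fails if it takes over 67 s, if anything falls off the work surface, if the arm or the gripper's body presses on something with over 40 N, if the wrist force passes 120 N, or if a joint passes its speed limit or range.

## Robot

A 7-joint arm with a two-finger parallel gripper is mounted at the origin on the work surface. World frame = base frame: x ahead of the robot, y to its left, z up, the work surface at z = 0. Lengths are in m, angles in rad, forces in N, time in s.
With the tool pointing down it reaches from about 0.425 to 0.925 m from the base axis. Payload 6.8 kg.
Tool frame: the origin (TCP) lies on the centre line of the jaws, within the pads' length; the fingertips stand 17 mm ahead of it and the grasp point (between the pads) lies 2 mm behind it; z points along the fingers, y is the direction in which the jaws open and shut (so a half turn about z gives the same grasp; the last joint's range is limited). The gripper opens to 85 mm and grips with 20 to 120 N. Pads are 22 mm wide; open, the fingers measure 114 mm over their backs; the gripper's body (76 mm by 85 mm) begins 54 mm behind the grasp point. The pads swing forward as they close: fully open they stand 13 mm farther back than shut.
Start: joints at [-1.338, 0.477, 0.022, 1.555, -0.011, 1.109, -0.083], TCP at [0.226, 0.636, 0.248] pointing down, gripper open.
Joint ranges: [-2.96, 2.96], [-0.34, 2.1], [-1.41, 1.46], [0.24, 2.44], [-1.37, 4.51], [0.17, 1.92], [-2.96, 2.96]. Speed limits (rad/s): [2.39, 2.39, 3.14, 3.14, 3.14, 3.14, 3.14].

## Interface

Orientations are given as a 3x3 rotation matrix whose columns are the frame's x, y, z axes.
In Python, from plant import ctrl gives the robot as it stands. The module is installed in compiled form; this text tells all that it offers.
- The arm moves only by the tool send_rows, never from a script. Its arguments are lists of equal length, an entry for each row: "xyz": the shift along the tool's x, y, z in mm, a list of three; "delta_rot": the turn, a rotation vector about the tool's x, y, z in degrees, a list of three. In form: {"xyz": [[tx, ty, tz], ...], "delta_rot": [[rx, ry, rz], ...]}. A call has 1 to 10 rows; each row shifts and turns the pose as measured when the row begins, along the tool's axes as they then stand; what a row does not reach is not made up. A row lasts 1/8 s, in which the tool goes at most 62.5 mm and 10.7 degrees, less where a joint would pass 70% of its speed; a pose out of reach is approached as far as the arm can. A call with a gripper value outside its range is refused whole. "gripper" is the finger opening in mm, from 0 to 85.4, set as the call begins (left out, the last holds). The fingers move at their own pace and stop on an object; "newtons" is the grip in N (left out, the last holds). Time passes only in rows, so rows that do not move let the fingers close. It gives the time, the measured TCP pose, the force and the opening at its end, in the units of the state.
- ctrl.state(): the state, without advancing time (a new reading comes with each control period).
- ctrl.grab_frame(name): name is "scene" or "top" or "wrist"; returns a dict with "frame" (384x512x3 uint8, red, green, blue), "mtx" (3x3 intrinsics, pixels), "dist_coeffs" ([k1, k2, p1, p2, k3] as OpenCV has them; the pictures are not rectified), "pose" (4x4, takes a point from camera to world coordinates). Camera axes: x right, y up, looking along -z (the intrinsics and any distortion apply to the point x, -y, -z); pixel columns grow to the right and rows downward; lengths in m; the calibration is good to about 2 mm. A picture is of the moment at which its call begins. There is no depth.
- ctrl.hand_in(): hands the job in, once; it reports no verdict.
Trained networks look in the newest picture that a camera, given by its name, has taken for a name from the list of things; names that differ only in an ending like _2 or _b are one class to them, and where a whole thing is asked for, a point or a joint stands for the part that bears it (a point fixed in the world has none). Each returns a list of dicts, best first, with "score" (0 to 1); they miss things now and then, are a little off and sometimes report something else, mostly with a low value. They report only what shows in the picture. A call takes as long as a camera call. They do not tell look-alikes from the thing itself.
- ctrl.trace(camera, query): "mask" (384x512 bool, what is visible of it) and "extent" ([centre column, centre row, width, height] in pixels, round what is visible of it).
The state is a dict: "time_s": time; "q": joint angles; "qd": joint speeds; "tau": joint torques, N m; "tool_pos": TCP position; "tcp_rot": TCP orientation; "ft_force": force on the tool from outside, world axes, zero at the start; "wrist_torque": the same for the moment, N m; "width": finger opening in m.
Only numpy, scipy, OpenCV 4.12 (cv2) and the standard library are available. Lean on these libraries where they do the work, as an engineer would, in place of code of your own. Each camera call takes 0.05 s, during which the arm holds its last target.

## Working session

There is one attempt and no reset: what is moved stays moved. The work goes in short steps, Python scripts to look and compute and a tool call to move; the robot and the scene stay as the last step left them, time stands still between calls to the robot, and variables do not carry over. Pictures are saved under pics/ and viewed, and the job is handed in when it is done.

Besides the shell and the picture viewer there is one more tool, called after "Request:" as name(argument=value, ...) on one line, values as JSON. send_rows: Moves the arm, as the interface text tells. Its arguments: {"type":"object","properties":{"xyz":{"type":"array","items":{"type":"array","items":{"type":"number"}}},"delta_rot":{"type":"array","items":{"type":"array","items":{"type":"number"}}},"gripper":{"type":"number"},"newtons":{"type":"number"}},"required":["xyz","delta_rot"]}

```bash
mkdir -p pics; python3 - <<'E'
from plant import ctrl
import cv2,pickle
s=ctrl.state();print(s['time_s'],s['tool_pos'],s['tcp_rot'],s['width'])
d={}
for n in['scene','top','wrist']:
    f=ctrl.grab_frame(n);d[n]=f
    cv2.imwrite(f'pics/{n}0.png',cv2.resize(f['frame'][:,:,::-1],(800,600),interpolation=cv2.INTER_CUBIC))
    print(n,f['mtx'].tolist(),f['dist_coeffs'],f['pose'].round(3).tolist())
pickle.dump(d,open('f0.pkl','wb'))
E
```

```text
0.0 [0.22544811 0.63562909 0.24731154] [[-9.42491141e-01  3.34230809e-01 -4.64161165e-04]
 [ 3.34231092e-01  9.42489445e-01 -1.79534244e-03]
 [-1.62591758e-04 -1.84723144e-03 -9.99998281e-01]] 0.08537747027332225
scene [[415.5903520732469, 0.0, 262.1943679190579], [0.0, 415.5903520732469, 197.04974420625788], [0.0, 0.0, 1.0]] [0.02396739 0.         0.         0.         0.        ] [[-0.377, -0.58, 0.722, 1.406], [0.926, -0.22, 0.306, 0.217], [-0.019, 0.784, 0.62, 0.896], [0.0, 0.0, 0.0, 1.0]]
top [[428.1282621479317, 0.0, 255.22021745690563], [0.0, 428.1282621479317, 188.32245940389993], [0.0, 0.0, 1.0]] [-0.03602155  0.          0.          0.          0.        ] [[-0.012, 0.996, -0.085, 0.465], [-1.0, -0.011, 0.015, -0.155], [0.014, 0.086, 0.996, 1.472], [0.0, 0.0, 0.0, 1.0]]
wrist [[323.9440628953978, 0.0, 257.823257463392], [0.0, 323.9440628953978, 193.27704663773747], [0.0, 0.0, 1.0]] [-0.05163829  0.          0.          0.          0.        ] [[0.334, -0.905, -0.264, 0.157], [0.943, 0.32, 0.095, 0.66], [-0.001, -0.281, 0.96, 0.374], [0.0, 0.0, 0.0, 1.0]]
```

View pics/scene0.png

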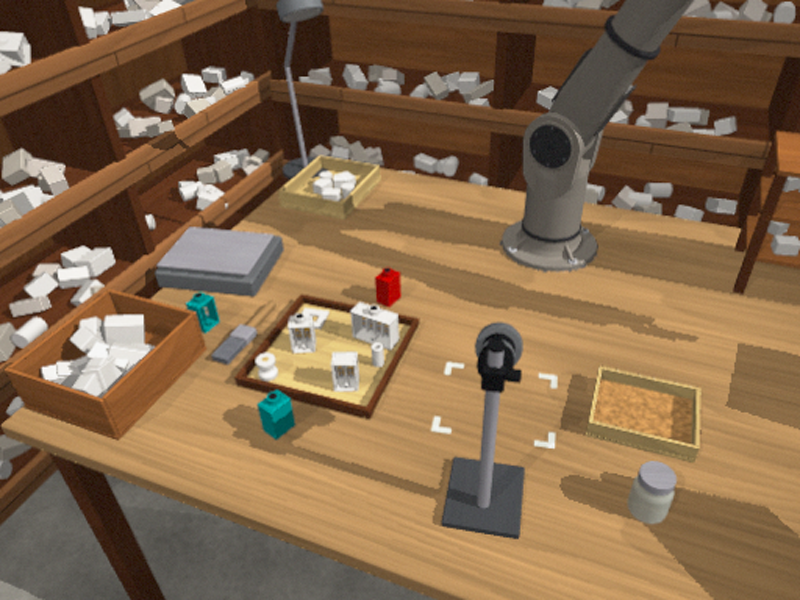

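View pics/top0.png

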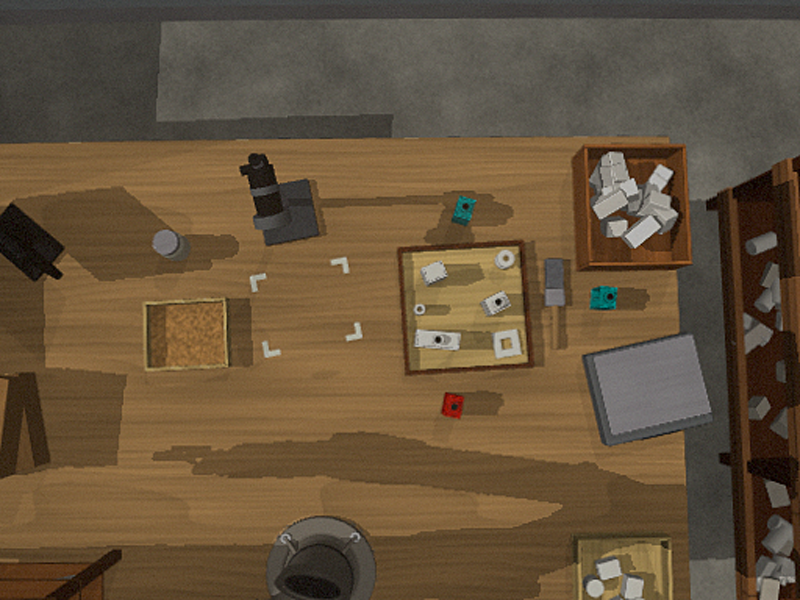

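View pics/wrist0.png

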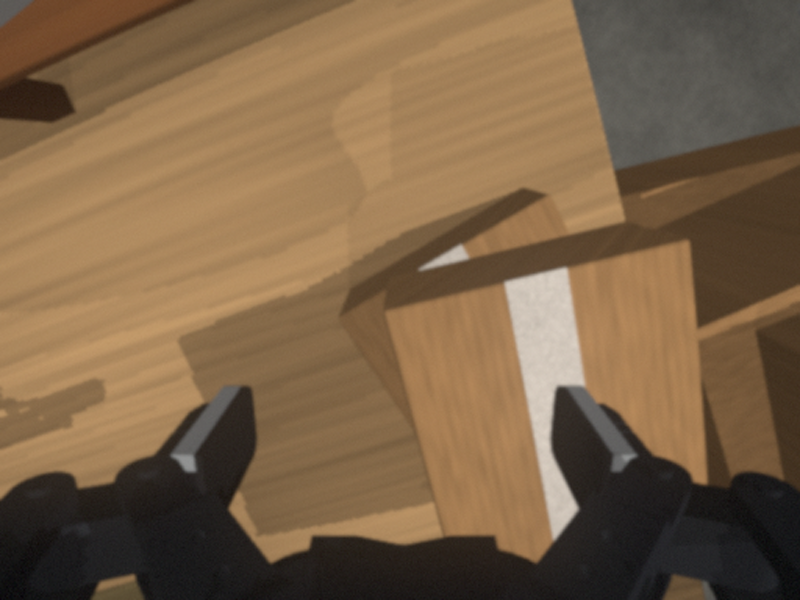

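The scene and top pictures show the tray at top-view (187,334), the tape corners around (305,308), and the stock tray around (467,307). The fittings in the stock tray are:
- narrow housing with a neck (497,302)
- narrow housing without a neck (433,272)
- wide housing with a neck (437,340)

The red part (453,405) and the turquoise ones (463,210) and (603,298) are decoys. Next I'll measure the positions.

```bash
cat > h.py <<'E'
import numpy as np,cv2
def ray(f,px):
    u=cv2.undistortPoints(np.array(px,float).reshape(-1,1,2),f['mtx'],np.array(f['dist_coeffs']))[:,0]
    d=np.c_[u[:,0],-u[:,1],-np.ones(len(u))]@f['pose'][:3,:3].T
    return f['pose'][:3,3],d
def world(f,px,z):
    o,d=ray(f,px); return o+d*((z-o[2])/d[:,2])[:,None]
def proj(f,P):
    P=np.atleast_2d(P); c=(P-f['pose'][:3,3])@f['pose'][:3,:3]
    c=c*[1,-1,-1]
    return cv2.projectPoints(c,np.zeros(3),np.zeros(3),f['mtx'],np.array(f['dist_coeffs']))[0][:,0]
def crop(f,box,s,name):
    x0,y0,x1,y1=box
    cv2.imwrite('pics/'+name,cv2.resize(f['frame'][y0:y1,x0:x1,::-1],None,fx=s,fy=s,interpolation=cv2.INTER_CUBIC))
E
python3 - <<'E'
import pickle;from h import *
from plant import ctrl
d=pickle.load(open('f0.pkl','rb'))
t=d['top']
crop(t,(85,150,245,245),5,'topL.png')
crop(t,(250,150,350,245),6,'topS.png')
crop(d['scene'],(150,180,280,270),6,'scS.png')
# white corners
im=t['frame'].astype(int)
m=(im.min(2)>150).astype(np.uint8)
m[:, :150]=0;m[:,240:]=0;m[:160]=0;m[235:]=0
n,l,st,c=cv2.connectedComponentsWithStats(m)
for i in range(1,n):
    if st[i][4]>8: print(st[i],c[i])
for cam in('top','scene'):
  for q in ['tray','housing_center','plain','wide','stock','camera','jar']:
    for r in ctrl.trace(cam,q)[:4]:
      cx,cy=r['extent'][:2]
      print(cam,q,round(float(r['score']),2),np.round(r['extent'],1),world(d[cam],[[cx,cy]],0.03).round(3))
E
```

```text
[212 165  11  10  46] [218.47826087 168.23913043]
[160 175  10  12  36] [163.58333333 179.27777778]
[222 207  10  11  49] [227.28571429 213.        ]
[168 219  11  10  46] [172.15217391 224.39130435]
top tray 0.84 [119.8 213.8  54.6  50.8] [[0.508 0.279 0.03 ]]
top housing_center 0.76 [289.8 259.9  15.1  17.9] [[ 0.348 -0.29   0.03 ]]
top housing_center 0.63 [385.1 190.1  18.9  16.7] [[ 0.578 -0.619  0.03 ]]
top housing_center 0.57 [295.1 134.3  11.5  18.5] [[ 0.773 -0.316  0.03 ]]
top housing_center 0.51 [315.4 191.9  20.3  12.1] [[ 0.575 -0.381  0.03 ]]
top wide 0.67 [278.4 217.6  29.4  13.7] [[ 0.489 -0.254  0.03 ]]
top stock 0.59 [298.9 195.9  87.5  86.1] [[ 0.562 -0.324  0.03 ]]
top camera 0.76 [194.1 163.6  74.5 128.9] [[0.675 0.029 0.03 ]]
top jar 0.86 [107.7 156.9  29.2  21.5] [[0.702 0.323 0.03 ]]
scene tray 0.74 [412.  267.1  72.3  59.9] [[0.539 0.29  0.03 ]]
scene housing_center 0.85 [248.6 181.4  17.9  23.7] [[ 0.333 -0.288  0.03 ]]
scene housing_center 0.74 [177.1 263.7  22.6  32. ] [[ 0.762 -0.32   0.03 ]]
scene housing_center 0.6 [192.6 213.1  16.6  24.7] [[ 0.555 -0.388  0.03 ]]
scene housing_center 0.59 [129.6 201.   17.2  29. ] [[ 0.575 -0.616  0.03 ]]
scene plain 0.71 [222.  239.5  16.4  25.4] [[ 0.63  -0.245  0.03 ]]
scene wide 0.97 [240.3 210.7  35.   27.5] [[ 0.489 -0.249  0.03 ]]
scene stock 0.73 [210.8 229.1 120.1  79.1] [[ 0.601 -0.298  0.03 ]]
scene camera 0.84 [319.1 276.6  79.3 134.9] [[0.664 0.063 0.03 ]]
scene jar 0.69 [415.7 314.4  34.4  41.7] [[0.693 0.316 0.03 ]]
```

```bash
ls pics
```

```text
scS.png
scene0.png
top0.png
topL.png
topS.png
wrist0.png
```

View pics/topL.png

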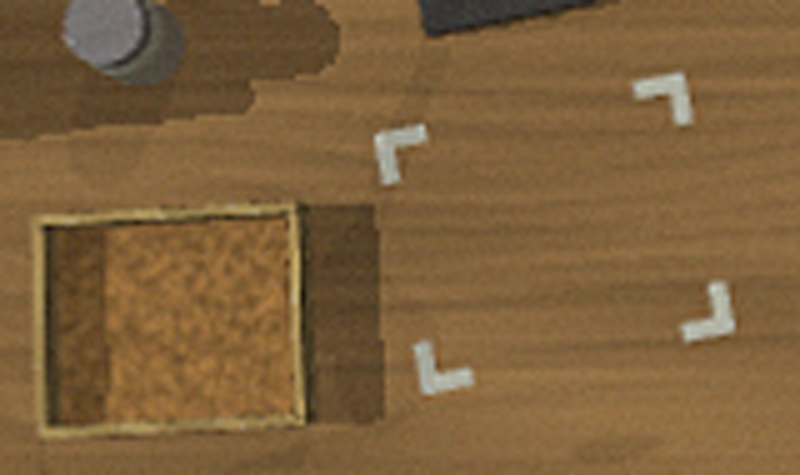

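View pics/topS.png

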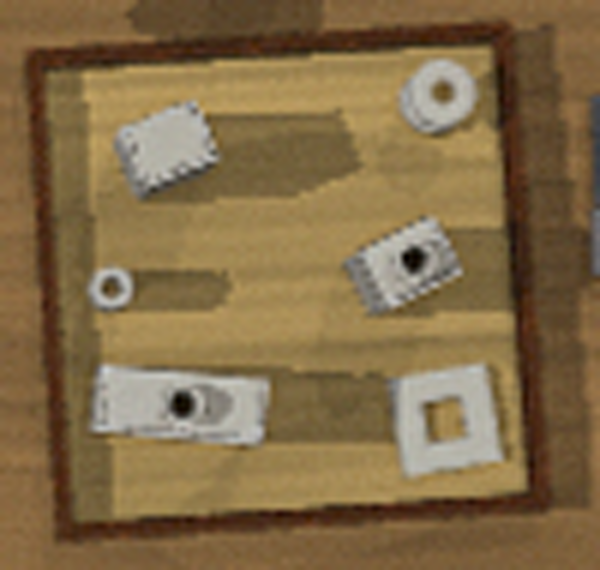

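View pics/scS.png

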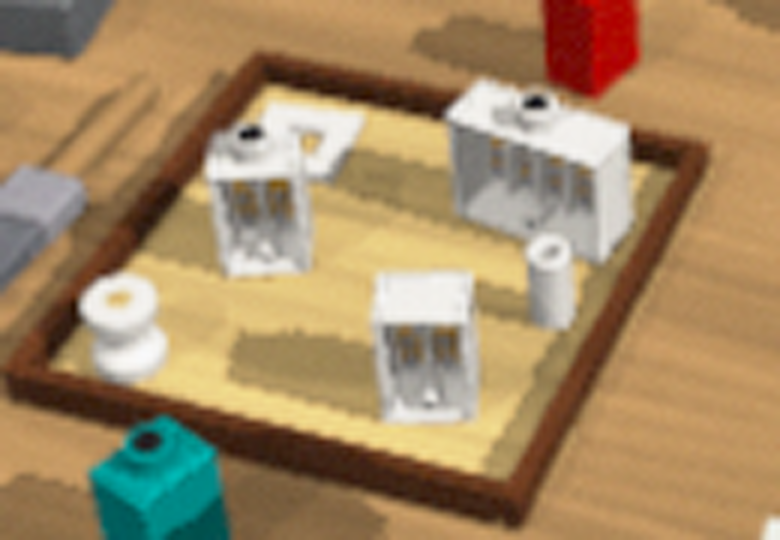

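The crops confirm it. The only white narrow housing with a neck is at top (315,192) / scene (193,213), with its open side away from the robot. The one at scene (222,240) has no neck, and the one at (240,211) is twice as wide. Next I'll fit poses.

```bash
cat > fit.py <<'E'
import pickle;from h import *
from plant import ctrl
from scipy.optimize import minimize
def Rz(a): c,s=np.cos(a),np.sin(a); return np.array([[c,-s,0],[s,c,0],[0,0,1]])
def box(dx,dy,z0,z1): return np.array([[x,y,z] for x in(-dx/2,dx/2) for y in(-dy/2,dy/2) for z in(z0,z1)])
def hous():
    a=np.linspace(0,6.28,17)
    n=np.array([[.0115*np.cos(t),.0115*np.sin(t),z] for t in a for z in(.07,.082)])
    return box(.036,.046,0,.07),n
def silh(f,parts,p,z0,S=4):
    W,H=512*S,384*S; m=np.zeros((H,W),np.uint8)
    for P in parts:
        q=proj(f,P@Rz(p[2]).T+[p[0],p[1],z0])
        h=cv2.convexHull(np.round(((q+.5)*S-.5)).astype(np.float32))
        cv2.fillConvexPoly(m,np.round(h*16).astype(np.int32),1,shift=4)
    return cv2.resize(m.astype(np.float32),(512,384),interpolation=cv2.INTER_AREA)
def fit(fm,parts,p0,z0):
    def c(p): return sum(np.abs(silh(f,parts,p,z0)-m).sum() for f,m in fm)
    best=None
    for da in(-.3,-.1,.1,.3):
        s=np.array([[0,0,0],[.01,0,0],[0,.01,0],[0,0,.2]])+np.array(p0)+[0,0,da]
        r=minimize(c,p0,method='Nelder-Mead',options=dict(initial_simplex=s,xatol=1e-4,fatol=.02,maxiter=200))
        if best is None or r.fun<best.fun: best=r
    return best.x,best.fun
E
python3 - <<'E'
from fit import *
d=pickle.load(open('f0.pkl','rb'));t=d['top']
print('robotics')
# tape
C=world(t,[[218.478,168.239],[163.583,179.278],[227.286,213.],[172.152,224.391]],0.0)
print(C.round(4).tolist()); print('c',C.mean(0))
vy=(C[1]-C[0])+(C[3]-C[2]); vx=(C[0]-C[2])+(C[1]-C[3])
print('yaw',np.degrees(np.arctan2(-vy[0],vy[1])),np.degrees(np.arctan2(vx[1],vx[0])),np.linalg.norm(vy)/2,np.linalg.norm(vx)/2)
# tray
cr=np.array([[35,217],[297,203],[306,423],[42,437]],float)
P=world(t,(cr+.5)/5-.5+[85,150],.036); print(P.round(4).tolist(),P.mean(0))
a=(P[1]-P[0])+(P[2]-P[3]); print('tray y-dir',np.degrees(np.arctan2(a[0],-a[1])),[np.linalg.norm(P[i]-P[i-1]).round(4) for i in range(4)])
vx=(P[0]-P[3])+(P[1]-P[2]);print('tray x yaw',np.degrees(np.arctan2(vx[1],vx[0])))
# scene trays
M={}
for cam in('top','scene'):
  L=ctrl.trace(cam,'housing_center')
  tgt=dict(top=(315,192),scene=(193,213))[cam]
  r=min(L,key=lambda r:np.hypot(r['extent'][0]-tgt[0],r['extent'][1]-tgt[1]))
  M[cam]=r['mask'].astype(np.float32); print(cam,r['score'],r['mask'].sum())
for cams in(['top'],['scene'],['top','scene']):
  print(cams,fit([(d[k],M[k]) for k in cams],hous(),[.57,-.385,0.2],.006))
for cam in('top','scene'):
  L=ctrl.trace(cam,'tray');m=L[0]['mask'].astype(np.float32)
  print('tray',cam,fit([(d[cam],m)],[box(.15,.18,0,.036)],[P.mean(0)[0],P.mean(0)[1],0],0))
E
```

```text
robotics
[[0.6627, -0.0511, 0.0], [0.6264, 0.1386, 0.0], [0.5076, -0.0805, 0.0], [0.4708, 0.1083, 0.0]]
c [0.56688769 0.02882453 0.        ]
yaw 10.944650682084585 10.87085944721966 0.1927607641047411 0.15816175031677462
[[0.5787, 0.3735, 0.036], [0.5862, 0.197, 0.036], [0.439, 0.1897, 0.036], [0.4315, 0.3661, 0.036]] [0.50886928 0.28156892 0.036     ]
tray y-dir 2.443585982853696 [np.float64(0.1474), np.float64(0.1767), np.float64(0.1474), np.float64(0.1766)]
tray x yaw 2.8756825643880175
top 0.51 174
scene 0.6 413
['top'] (array([ 0.56540222, -0.38242061,  0.47341976]), np.float64(20.3125))
['scene'] (array([ 0.56807994, -0.37503776,  0.41826947]), np.float64(27.25))
['top', 'scene'] (array([ 0.56376146, -0.37785094,  0.44846722]), np.float64(77.6875))
tray top (array([0.50854067, 0.28279772, 0.03757798]), np.float64(90.75))
tray scene (array([0.5107194 , 0.28767526, 0.03986233]), np.float64(98.25))
```

```bash
cat > plan.py <<'E'
import numpy as np,sys
from scipy.spatial.transform import Rotation as R, Slerp
from plant import ctrl
def down(yaw): # tool y at yaw deg, z down
    a=np.radians(yaw);c,s=np.cos(a),np.sin(a)
    return np.array([[-s,c,0],[c,s,0],[0,0,-1.]]).T.T if False else np.column_stack([[-s,c,0],[c,s,0],[0,0,-1.]])
def view(yaw): # housing turned as view_point; tool x=vx,y=-vy,z=-vz
    a=np.radians(yaw);t=np.radians(25)
    vx=np.array([np.cos(a)*np.cos(t),np.sin(a)*np.cos(t),np.sin(t)]);vy=np.array([-np.sin(a),np.cos(a),0]);vz=np.cross(vx,vy)
    return vx,vy,vz
def plan(way,p=None,Rm=None):
    """way: list of (pos,rot,n)"""
    if p is None:
        s=ctrl.state();p=np.array(s['tool_pos']);Rm=np.array(s['tcp_rot'])
    X=[];D=[]
    for pt,rt,n in way:
        pt=np.array(pt,float)
        sl=Slerp([0,1],R.from_matrix([Rm,rt]));
        for k in range(n):
            R0=sl(k/n).as_matrix();R1=sl((k+1)/n).as_matrix()
            X.append((R0.T@((pt-p)/n)*1000).round(1).tolist());D.append(np.degrees(R.from_matrix(R0.T@R1).as_rotvec()).round(1).tolist())
        p,Rm=pt,rt
    for i in range(0,len(X),10): print('xyz',X[i:i+10],'\nrot',D[i:i+10])
E
python3 -c "
from plan import *
plan([([.438,.280,.11],down(2.5),10)])"
```

```text
xyz [[-31.9, -26.5, 13.8], [-34.8, -22.5, 13.8], [-37.3, -18.2, 13.8], [-39.1, -13.7, 13.8], [-40.5, -9.0, 13.8], [-41.3, -4.1, 13.8], [-41.5, 0.8, 13.8], [-41.1, 5.7, 13.8], [-40.1, 10.5, 13.8], [-38.6, 15.2, 13.8]] 
rot [[-0.0, -0.0, 6.8], [-0.0, -0.0, 6.8], [-0.0, -0.0, 6.8], [-0.0, -0.0, 6.8], [-0.0, -0.0, 6.8], [-0.0, -0.0, 6.8], [-0.0, -0.0, 6.8], [-0.0, -0.0, 6.8], [-0.0, -0.0, 6.8], [-0.0, -0.0, 6.8]]
```

Request:
send_rows(xyz=[[-32,-26.5,0],[-35,-22.5,0],[-37,-18,0],[-39,-13.5,5],[-40.5,-9,15],[-41,-4,20],[-41.5,1,20],[-41,5.5,20],[-40,10.5,25],[-38.5,15,25]], delta_rot=[[0,0,6.8],[0,0,6.8],[0,0,6.8],[0,0,6.8],[0,0,6.8],[0,0,6.8],[0,0,6.8],[0,0,6.8],[0,0,6.8],[0,0,6.8]], gripper=45, newtons=50)

```text
time_s: 2.3
tool_pos: [0.4379, 0.274, 0.1171]
tcp_rot: [[-0.012, 1.0, 0.005], [1.0, 0.012, 0.011], [0.011, 0.005, -1.0]]
ft_force: [0.6, 0.4, 0.2]
width: 0.0452
```

```bash
python3 -c "
from plan import *
s=ctrl.state();print(s['time_s'],s['tool_pos'],s['tcp_rot'],s['width'])
import h,cv2
f=ctrl.grab_frame('wrist');cv2.imwrite('pics/w1.png',f['frame'][:,:,::-1])
f=ctrl.grab_frame('top');cv2.imwrite('pics/t1.png',cv2.resize(f['frame'][130:260,60:260,::-1],None,fx=4,fy=4))
plan([([.438,.280,.11],down(2.5),2),([.438,.280,.036],down(2.5),4)])"
```

```text
2.3 [0.43786685 0.27395684 0.11707387] [[-0.01219331  0.99991355  0.00492045]
 [ 0.99986541  0.01213841  0.01103726]
 [ 0.01097658  0.00505437 -0.99992698]] 0.04524058919833819
xyz [[5.5, 0.0, 2.7], [5.5, 0.1, 2.7], [0.0, 0.0, 18.5], [0.0, 0.0, 18.5], [0.0, 0.0, 18.5], [0.0, 0.0, 18.5]] 
rot [[0.1, -0.2, -1.1], [0.1, -0.2, -1.1], [0.0, 0.0, 0.0], [0.0, 0.0, 0.0], [0.0, 0.0, 0.0], [0.0, 0.0, 0.0]]
```

View pics/w1.png

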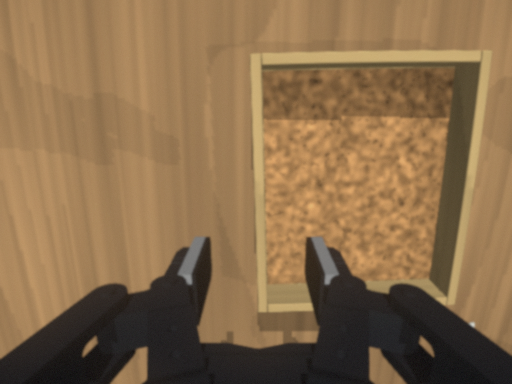

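View pics/t1.png

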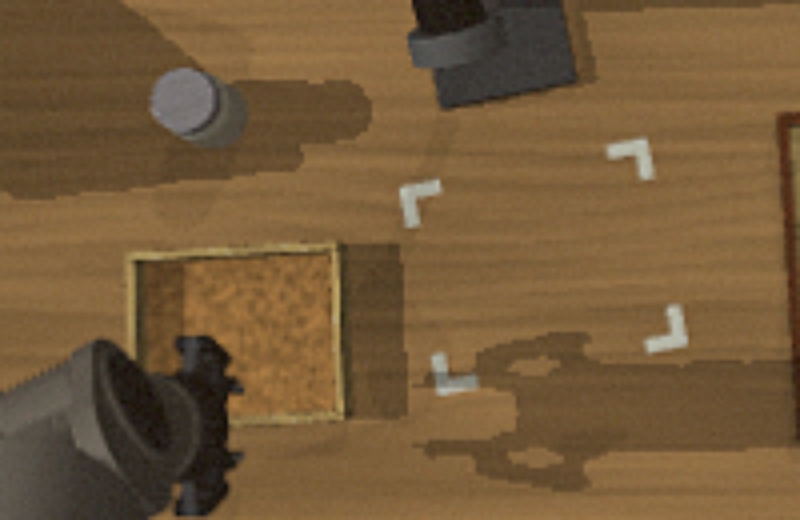

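The wrist view shows the near wall at column 258, midway between the fingertips (200 and 320). Descending and gripping it.

Request:
send_rows(xyz=[[5,0,6],[5,0,15],[0,0,18],[0,0,20],[0,0,18],[0,0,0]], delta_rot=[[0.1,-0.2,-1],[0.1,-0.2,-1],[0,0,0],[0,0,0],[0,0,0],[0,0,0]])

```text
time_s: 3.15
tool_pos: [0.4355, 0.2896, 0.0348]
tcp_rot: [[-0.061, 0.998, -0.001], [0.998, 0.061, 0.004], [0.004, -0.001, -1.0]]
ft_force: [0.1, 0.4, 0.2]
width: 0.0451
```

```bash
python3 -c "
from plan import *
plan([([.438,.280,.036],down(2.5),1)])"
```

```text
xyz [[-9.7, 1.9, -1.3]] 
rot [[-0.0, -0.2, 1.0]]
```

Request:
send_rows(xyz=[[-9.5,2,-1]], delta_rot=[[0,-0.2,1]])

```text
time_s: 3.28
tool_pos: [0.4379, 0.2817, 0.0359]
tcp_rot: [[-0.046, 0.999, -0.001], [0.999, 0.046, 0.001], [0.001, -0.001, -1.0]]
ft_force: [0.3, -0.6, 0.1]
width: 0.0453
```

Request:
send_rows(xyz=[[0,0,0],[0,0,0],[0,0,0],[0,0,0],[0,0,0]], delta_rot=[[0,0,0],[0,0,0],[0,0,0],[0,0,0],[0,0,0]], gripper=0, newtons=50)

```text
time_s: 3.9
tool_pos: [0.4388, 0.2813, 0.0374]
tcp_rot: [[-0.045, 0.999, 0.001], [0.999, 0.045, 0.002], [0.002, 0.001, -1.0]]
ft_force: [-0.4, 0.0, -2.8]
width: 0.0055
```

```bash
cat > tray.py <<'E'
from fit import *
def lookshow(n):
    f=ctrl.grab_frame('top');crop(f,(90,140,250,250),5,n)
    pickle.dump(f,open('ft.pkl','wb'));return f
E
python3 - <<'E'
from tray import *
from plan import *
lookshow('t2.png')
s=ctrl.state();print(s['time_s'],s['tool_pos'],np.degrees(np.arctan2(s['tcp_rot'][1][1],s['tcp_rot'][0][1])),s['width'],s['ft_force'])
E
```

```text
3.95 [0.43880887 0.28130258 0.03735026] 2.564001568428458 0.005381648802946705 [ 0.23315316 -0.25905075 -2.56681885]
```

View pics/t2.png

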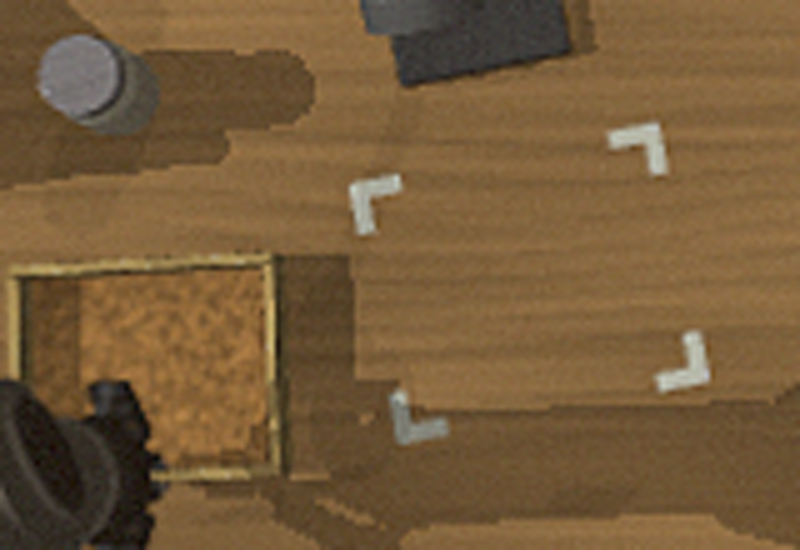

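```bash
python3 -c "
from plan import *
plan([([.4978,.0179,.0365],down(10.9),14)])"
```

```text
xyz [[-19.0, 3.4, 0.0], [-19.0, 3.2, 0.0], [-19.1, 3.0, 0.0], [-19.1, 2.8, 0.0], [-19.1, 2.6, 0.0], [-19.1, 2.4, 0.0], [-19.2, 2.2, 0.0], [-19.2, 2.0, 0.0], [-19.2, 1.8, 0.0], [-19.2, 1.6, 0.0]] 
rot [[0.0, -0.0, -0.6], [0.0, -0.0, -0.6], [0.0, -0.0, -0.6], [0.0, -0.0, -0.6], [0.0, -0.0, -0.6], [0.0, -0.0, -0.6], [0.0, -0.0, -0.6], [0.0, -0.0, -0.6], [0.0, -0.0, -0.6], [0.0, -0.0, -0.6]]
xyz [[-19.2, 1.4, 0.0], [-19.2, 1.2, 0.1], [-19.3, 1.0, 0.1], [-19.3, 0.8, 0.1]] 
rot [[0.0, -0.0, -0.6], [0.0, -0.0, -0.6], [0.0, -0.0, -0.6], [0.0, -0.0, -0.6]]
```

Request:
send_rows(xyz=[[-10,2,0.3],[-19,3.2,0.1],[-19,3,0],[-19,2.8,0],[-19,2.6,0],[-19,2.4,0],[-19,2.2,0],[-19,2,0],[-19,1.8,0],[-19,1.6,0]], delta_rot=[[0,0,-0.6],[0,0,-0.6],[0,0,-0.6],[0,0,-0.6],[0,0,-0.6],[0,0,-0.6],[0,0,-0.6],[0,0,-0.6],[0,0,-0.6],[0,0,-0.6]])

```text
time_s: 5.2
tool_pos: [0.4818, 0.1001, 0.0373]
tcp_rot: [[-0.168, 0.986, 0.002], [0.986, 0.168, 0.007], [0.007, 0.003, -1.0]]
ft_force: [-1.5, 2.9, -0.1]
width: 0.006
```

```bash
python3 -c "
from plan import *
plan([([.4978,.0179,.0365],down(10.9),4)])"
```

```text
xyz [[-20.9, 0.5, 0.1], [-20.9, 0.4, 0.1], [-20.9, 0.3, 0.1], [-20.9, 0.1, 0.2]] 
rot [[0.0, -0.1, -0.3], [0.0, -0.1, -0.3], [0.0, -0.1, -0.3], [0.0, -0.1, -0.3]]
```

Request:
send_rows(xyz=[[-20,0.5,0.1],[-20,0.4,0.1],[-20,0.3,0.1],[-10,0,0.1],[-5,0,0],[0,0,0]], delta_rot=[[0,-0.1,-0.3],[0,-0.1,-0.3],[0,-0.1,-0.3],[0,-0.1,-0.1],[0,0,0],[0,0,0]])

```text
time_s: 5.95
tool_pos: [0.4964, 0.0225, 0.0373]
tcp_rot: [[-0.188, 0.982, 0.004], [0.982, 0.188, 0.002], [0.001, 0.004, -1.0]]
ft_force: [1.4, -0.3, -0.9]
width: 0.0057
```

```bash
python3 - <<'E'
from tray import *
from plan import *
lookshow('t3.png')
s=ctrl.state();print(s['time_s'],s['tool_pos'],np.degrees(np.arctan2(s['tcp_rot'][1][1],s['tcp_rot'][0][1])),s['width'],s['ft_force'])
plan([([.4978,.0179,.0365],down(10.9),1)])
f=ctrl.grab_frame('scene');crop(f,(260,210,390,300),6,'s3.png')
E
```

```text
6.0 [0.49628833 0.02261036 0.03727929] 10.833630738420823 0.005477463883075645 [-0.3718426  -3.55523514 -0.28467791]
xyz [[-4.9, 0.6, 0.8]] 
rot [[0.2, -0.1, -0.1]]
```

View pics/t3.png

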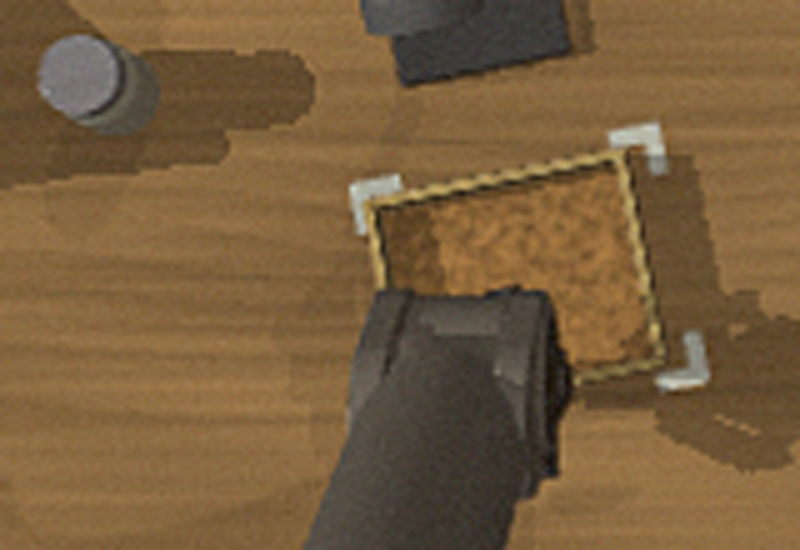

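View pics/s3.png

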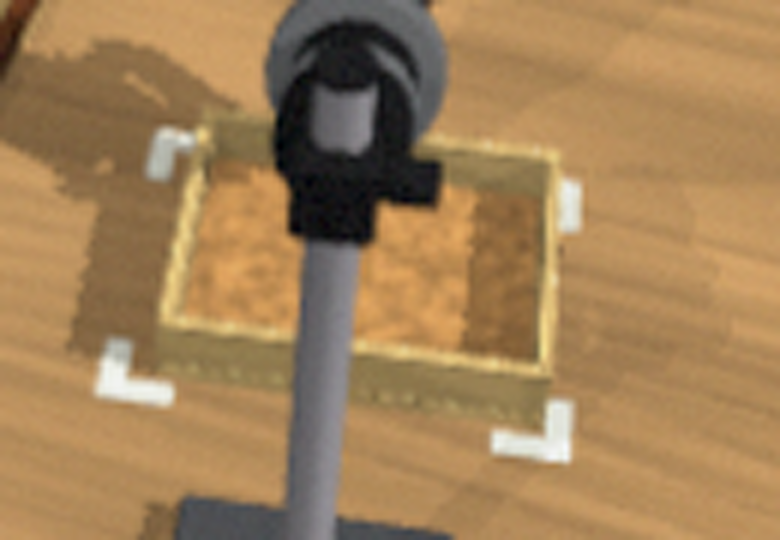

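```bash
python3 - <<'E'
from tray import *
f=pickle.load(open('ft.pkl','rb'))
cr=np.array([[367,205],[627,150],[665,359]],float)
P=world(f,(cr+.5)/5-.5+[90,140],.036);print(P.round(4))
c=(P[0]+P[2])/2
print('c from diag',c,'yaw',[np.degrees(np.arctan2(-(P[0]-P[1])[0],(P[0]-P[1])[1])),np.degrees(np.arctan2((P[1]-P[2])[1],(P[1]-P[2])[0]))],np.linalg.norm(P[0]-P[1]),np.linalg.norm(P[1]-P[2]))
Rt=Rz(np.radians(10.9))
print('err tray frame mm',(Rt.T@(c-[.5669,.0288,0.036])*1000).round(1))
# overlay of desired
im=cv2.resize(f['frame'][140:250,90:250,::-1],None,fx=5,fy=5,interpolation=cv2.INTER_CUBIC)
for z,col,hx,hy in((.036,(0,0,255),.075,.09),(0,(255,255,0),.0795,.097)):
    Q=np.array([[hx,hy,z],[hx,-hy,z],[-hx,-hy,z],[-hx,hy,z]])@Rt.T+[.5669,.0288,0]
    q=(proj(f,Q)-[90,140]+.5)*5-.5
    cv2.polylines(im,[q.round().astype(int)],True,col,1)
cv2.imwrite('pics/ov.png',im)
E
```

```text
[[ 0.618   0.1333  0.036 ]
 [ 0.6534 -0.0419  0.036 ]
 [ 0.5121 -0.0667  0.036 ]]
c from diag [0.56505658 0.03330182 0.036     ] yaw [np.float64(11.43314850321545), np.float64(9.974025118009257)] 0.17871902069218043 0.14343045855323677
err tray frame mm [-1.   4.8  0. ]
```

View pics/ov.png

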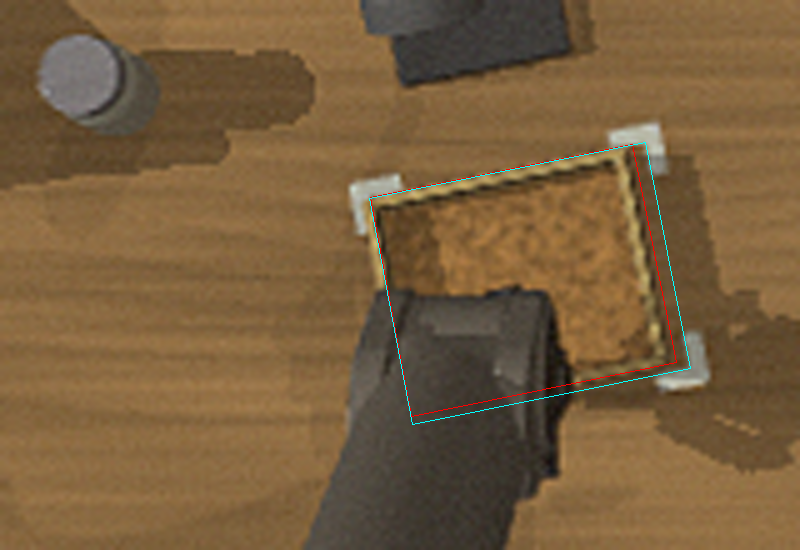

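Request:
send_rows(xyz=[[-2.5,1,0.2],[-2.5,1,0.2],[0,0,0.2]], delta_rot=[[0,0,0],[0,0,0],[0,0,0]])

```text
time_s: 6.42
tool_pos: [0.497, 0.0219, 0.0373]
tcp_rot: [[-0.192, 0.981, -0.001], [0.981, 0.192, 0.005], [0.005, -0.0, -1.0]]
ft_force: [-0.2, -3.8, 1.0]
width: 0.0052
```

Request:
send_rows(xyz=[[0,0,0],[0,0,0]], delta_rot=[[0,0,0],[0,0,0]], gripper=40)

```text
time_s: 6.68
tool_pos: [0.4972, 0.0226, 0.0372]
tcp_rot: [[-0.193, 0.981, -0.001], [0.981, 0.193, 0.005], [0.005, 0.0, -1.0]]
ft_force: [0.4, 0.5, 0.3]
width: 0.0398
```

Request:
send_rows(xyz=[[0,0,-20],[0,0,-40],[15,-30,-40],[25,-40,-20],[0,-40,0]], delta_rot=[[0,0,0],[0,0,0],[0,0,0],[0,0,0],[0,0,0]])

```text
time_s: 7.3
tool_pos: [0.3823, 0.0419, 0.1607]
tcp_rot: [[-0.193, 0.981, 0.002], [0.981, 0.193, 0.006], [0.005, 0.003, -1.0]]
ft_force: [0.3, -1.0, 0.8]
width: 0.0402
```

```bash
cat > ov.py <<'E'
from tray import *
def ov(n,cx=.5669,cy=.0288,yaw=10.9,name='top',box=(140,250,90,250)):
    f=ctrl.grab_frame(name);pickle.dump(f,open('ft.pkl','wb'))
    a,b,c,d=box
    im=cv2.resize(f['frame'][a:b,c:d,::-1],None,fx=5,fy=5,interpolation=cv2.INTER_CUBIC);Rt=Rz(np.radians(yaw))
    cv2.imwrite('pics/raw'+n,im)
    for z,col,hx,hy in((.036,(0,0,255),.075,.09),(0,(255,255,0),.0795,.097)):
        Q=np.array([[hx,hy,z],[hx,-hy,z],[-hx,-hy,z],[-hx,hy,z]])@Rt.T+[cx,cy,0]
        q=(proj(f,Q)-[c,a]+.5)*5-.5
        cv2.polylines(im,[q.round().astype(int)],True,col,1)
    cv2.imwrite('pics/'+n,im)
E
python3 - <<'E'
from ov import *
ov('o4.png')
s=ctrl.state();print(s['time_s'],s['tool_pos'],s['width'],s['ft_force'])
E
```

```text
7.35 [0.37576186 0.03937176 0.15904686] 0.039836738504752736 [-6.71473889 -1.88517533 -1.64895088]
```

View pics/o4.png

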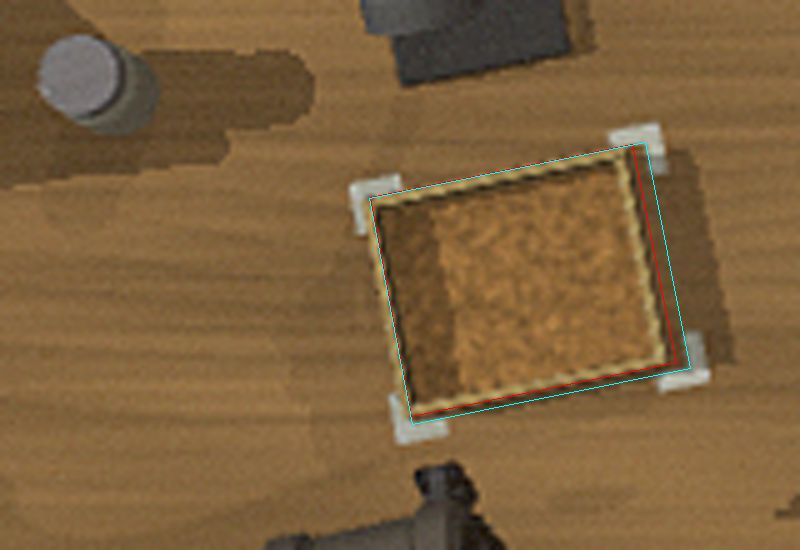

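View pics/rawo4.png

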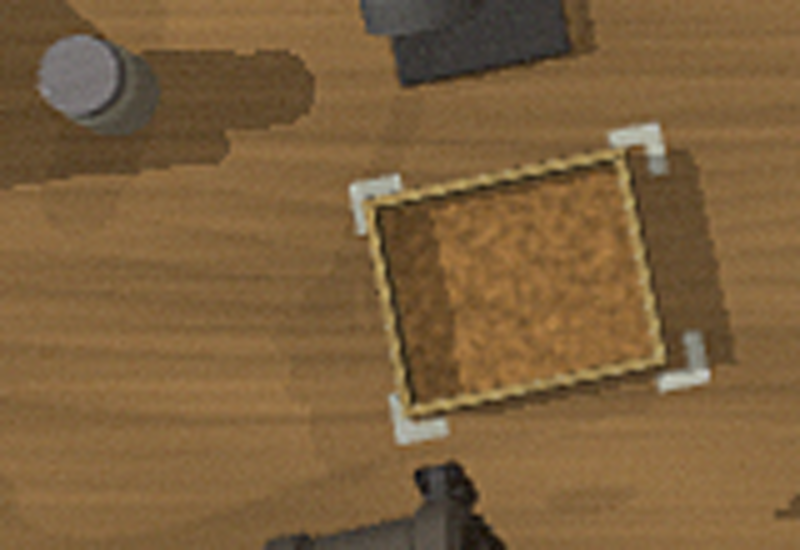

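```bash
cat > meas.py <<'E'
from tray import *
from scipy.optimize import least_squares
f=pickle.load(open('ft.pkl','rb'))
im=cv2.cvtColor(f['frame'],cv2.COLOR_RGB2LAB).astype(float)
g=cv2.cvtColor(f['frame'],cv2.COLOR_RGB2GRAY).astype(float)
# rim ridge: maximise brightness of b channel along wall centre line of rim, at z=.036
from scipy.ndimage import map_coordinates
def sc(p,ins=.0035):
    hx,hy=.075-ins,.09-ins
    s=np.linspace(-1,1,80)
    Q=np.r_[np.c_[s*hx,0*s+hy],np.c_[s*hx,0*s-hy],np.c_[0*s+hx,s*hy],np.c_[0*s-hx,s*hy]]
    P=np.c_[Q,0*Q[:,0]]@Rz(p[2]).T+[p[0],p[1],.036]
    q=proj(f,P); return -map_coordinates(g,[q[:,1],q[:,0]],order=1).mean()
import sys
a=[float(v) for v in sys.argv[1:4]] if len(sys.argv)>3 else [.5655,.0335,.19]
for st in((.004,.004,.03),(-.004,.006,-.03)):
    s=np.array(a)+np.r_[[[0,0,0]],np.diag(st)]
    r=minimize(sc,a,method='Nelder-Mead',options=dict(initial_simplex=s,xatol=1e-5,fatol=1e-3))
    p=r.x;e=Rz(np.radians(10.9)).T@[p[0]-.5669,p[1]-.0288,0]
    print(p[:2].round(4),np.degrees(p[2]).round(2),r.fun,'err mm',(e*1000).round(1))
E
python3 meas.py
python3 - <<'E'
from tray import *
f=pickle.load(open('ft.pkl','rb'))
cr=np.array([[367,205],[624,151],[663,362],[408,413]],float)
P=world(f,(cr+.5)/5-.5+[90,140],.036);c=P.mean(0);print(c,Rz(np.radians(10.9)).T@(c-[.5669,.0288,.036])*1000,[np.linalg.norm(P[i]-P[i-1]) for i in range(4)])
E
```

```text
[0.5657 0.0354] 10.93 -139.01366345731572 err mm [0.1 6.7 0. ]
[0.5657 0.0354] 10.93 -139.0135892362053 err mm [0.1 6.7 0. ]
[0.5647188  0.03330729 0.036     ] [-1.28954215e+00  4.83842630e+00  3.46944695e-14] [np.float64(0.14277523885688567), np.float64(0.17660226381950592), np.float64(0.14486122022994288), np.float64(0.1734701271492554)]
```

The tray is square (10.9°) but about 6 mm too far left, because the last small move did not overcome friction. I'll regrip the near wall and drag it the rest.

```bash
python3 -c "
from plan import *
plan([([.4965,.0220,.10],down(10.9),4),([.4965,.0220,.036],down(10.9),3)])"
```

```text
xyz [[-10.1, 28.9, 14.6], [-10.1, 28.9, 14.6], [-10.0, 28.8, 14.7], [-10.0, 28.8, 14.7], [0.0, 0.0, 21.3], [0.0, 0.0, 21.3], [0.0, 0.0, 21.3]] 
rot [[-0.1, -0.1, 0.0], [-0.1, -0.1, 0.0], [-0.1, -0.1, 0.0], [-0.1, -0.1, 0.0], [0.0, 0.0, 0.0], [0.0, 0.0, 0.0], [0.0, 0.0, 0.0]]
```

Request:
send_rows(xyz=[[-10,29,8],[-10,29,12],[-10,29,12],[-10,29,12],[0,0,0]], delta_rot=[[-0.1,-0.1,0],[-0.1,-0.1,0],[-0.1,-0.1,0],[-0.1,-0.1,0],[0,0,0]])

```text
time_s: 7.98
tool_pos: [0.4996, 0.0227, 0.1134]
tcp_rot: [[-0.193, 0.981, 0.004], [0.981, 0.193, 0.0], [-0.0, 0.004, -1.0]]
ft_force: [-1.0, -0.1, 0.8]
width: 0.0399
```

```bash
python3 -c "
from plan import *
plan([([.4965,.0220,.036],down(10.9),4)])"
```

```text
xyz [[-0.0, -0.9, 19.4], [-0.0, -0.9, 19.4], [-0.0, -0.8, 19.4], [-0.0, -0.8, 19.4]] 
rot [[0.1, 0.0, 0.1], [0.1, 0.0, 0.1], [0.1, 0.0, 0.1], [0.1, 0.0, 0.1]]
```

Request:
send_rows(xyz=[[0,-1,20],[0,-1,20],[0,-1,19],[0,0,17],[0,0,0]], delta_rot=[[0,0,0],[0,0,0],[0,0,0],[0,0,0],[0,0,0]])

```text
time_s: 8.6
tool_pos: [0.4939, 0.0226, 0.0359]
tcp_rot: [[-0.193, 0.981, 0.001], [0.981, 0.193, 0.001], [0.001, 0.001, -1.0]]
ft_force: [-0.2, 1.4, -0.4]
width: 0.0398
```

Request:
send_rows(xyz=[[0,0,0],[0,0,0],[0,0,0],[0,0,0],[0,0,0]], delta_rot=[[0,0,0],[0,0,0],[0,0,0],[0,0,0],[0,0,0]], gripper=0)

```text
time_s: 9.22
tool_pos: [0.4942, 0.0228, 0.0378]
tcp_rot: [[-0.193, 0.981, 0.003], [0.981, 0.193, 0.001], [0.001, 0.003, -1.0]]
ft_force: [0.7, -0.2, -2.9]
width: 0.0058
```

Request:
send_rows(xyz=[[-7,0,0]], delta_rot=[[0,0,0]])

```text
time_s: 9.35
tool_pos: [0.4953, 0.0165, 0.0377]
tcp_rot: [[-0.195, 0.981, 0.002], [0.981, 0.195, 0.002], [0.001, 0.003, -1.0]]
ft_force: [0.8, 1.6, -3.1]
width: 0.0053
```

```bash
python3 - <<'E'
from ov import *
ov('o5.png')
s=ctrl.state();print(s['time_s'],s['tool_pos'],s['width'],s['ft_force'])
E
python3 meas.py .566 .029 .19
```

```text
9.4 [0.49556482 0.01479901 0.03774744] 0.0050108484226758605 [ 0.818553   -1.51923579 -2.23046166]
[0.5642 0.0292] 11.56 -113.0172520188772 err mm [-2.6  0.9  0. ]
[0.5642 0.0292] 11.56 -113.01725424643209 err mm [-2.6  0.9  0. ]
```

View pics/o5.png

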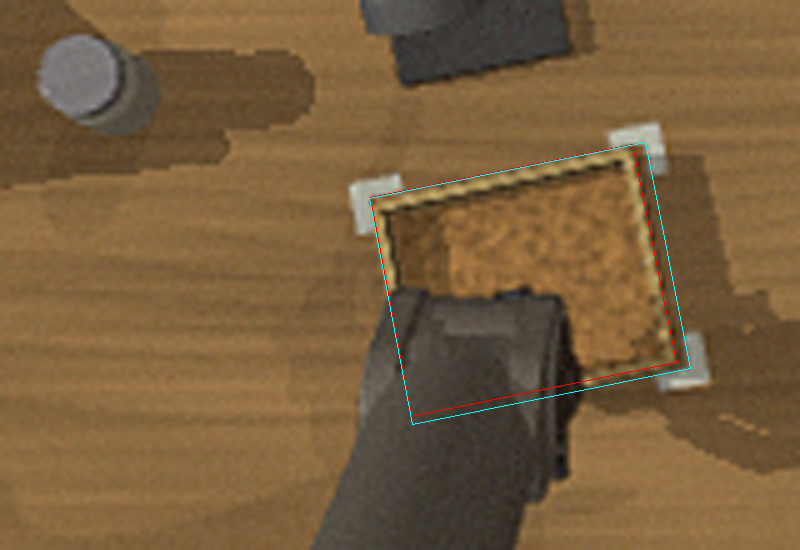

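Request:
send_rows(xyz=[[0,3.5,0.3],[0,0,0]], delta_rot=[[0,0,0.2],[0,0,0]])

```text
time_s: 9.65
tool_pos: [0.499, 0.0149, 0.0373]
tcp_rot: [[-0.188, 0.982, 0.002], [0.982, 0.188, 0.001], [0.0, 0.002, -1.0]]
ft_force: [0.9, 0.1, -2.4]
width: 0.0057
```

```bash
python3 - <<'E'
from ov import *
ov('o6.png')
s=ctrl.state();print(s['time_s'],s['tool_pos'],s['width'],s['ft_force'])
E
python3 meas.py .566 .029 .19
```

```text
9.7 [0.4989497  0.01486637 0.03736182] 0.005649025045085189 [ 1.29391384  0.07379795 -3.64136171]
[0.5682 0.0269] 10.73 -113.57187348205044 err mm [ 0.9 -2.1  0. ]
[0.5682 0.0269] 10.73 -113.57188061173193 err mm [ 0.9 -2.1  0. ]
```

Request:
send_rows(xyz=[[0,0,0.5],[0,0,0]], delta_rot=[[0,0,0],[0,0,0]], gripper=30)

```text
time_s: 9.95
tool_pos: [0.4997, 0.0149, 0.0373]
tcp_rot: [[-0.188, 0.982, 0.004], [0.982, 0.188, 0.001], [0.0, 0.004, -1.0]]
ft_force: [0.0, 0.3, -0.0]
width: 0.0299
```

Request:
send_rows(xyz=[[0,0,-20],[0,-10,-40],[-5,-30,-40],[-10,-40,-10],[0,-10,0]], delta_rot=[[0,0,0],[0,0,0],[0,0,0],[0,0,0],[0,0,0]])

```text
time_s: 10.58
tool_pos: [0.4135, -0.0172, 0.1507]
tcp_rot: [[-0.188, 0.982, 0.007], [0.982, 0.188, 0.001], [0.0, 0.007, -1.0]]
ft_force: [0.4, -0.2, 0.4]
width: 0.0298
```

```bash
python3 - <<'E'
from ov import *
ov('o7.png')
f=ctrl.grab_frame('scene');crop(f,(260,210,390,300),6,'s7.png')
s=ctrl.state();print(s['time_s'],s['tool_pos'],s['width'],s['ft_force'])
E
python3 meas.py .566 .029 .19
```

```text
10.675 [ 0.41470905 -0.01630425  0.15033248] 0.03000017573030419 [ 0.15696186 -0.70973769  0.45370613]
[0.5681 0.0267] 10.93 -139.45671433956994 err mm [ 0.7 -2.3  0. ]
[0.5681 0.0267] 10.93 -139.4567033032255 err mm [ 0.7 -2.3  0. ]
```

View pics/o7.png

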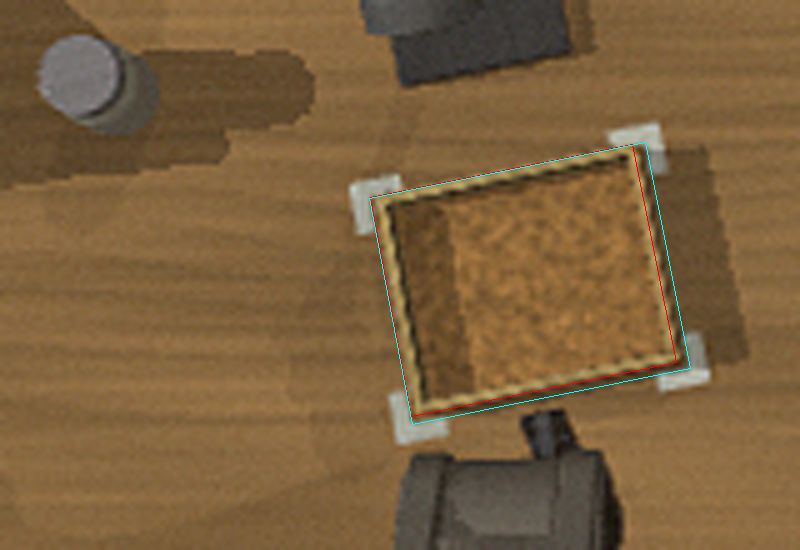

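View pics/s7.png

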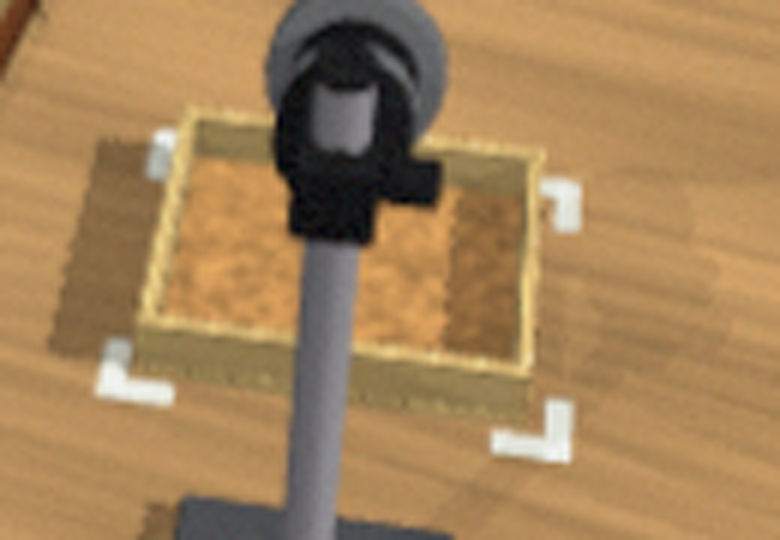

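The tray is now square and inside the corners, but about 2 mm off to the right; both views agree (scene gaps about 4 mm and 8 mm). I'll make one more small regrip to centre it.

```bash
python3 -c "
from plan import *
plan([([.4985,.0149,.10],down(10.9),3),([.4985,.0149,.036],down(10.9),4)])"
```

```text
xyz [[4.9, 29.3, 17.0], [4.9, 29.3, 16.9], [4.9, 29.4, 16.9], [0.0, 0.0, 16.0], [0.0, 0.0, 16.0], [0.0, 0.0, 16.0], [0.0, 0.0, 16.0]] 
rot [[0.1, 0.0, 0.0], [0.1, 0.0, 0.0], [0.1, 0.0, 0.0], [0.0, 0.0, 0.0], [0.0, 0.0, 0.0], [0.0, 0.0, 0.0], [0.0, 0.0, 0.0]]
```

Request:
send_rows(xyz=[[5,28,12],[5,28,16],[5,28,16],[0,0,0]], delta_rot=[[0.1,0,0],[0.1,0,0],[0.1,0,0],[0,0,0]])

```text
time_s: 11.18
tool_pos: [0.5014, 0.0183, 0.1042]
tcp_rot: [[-0.193, 0.981, 0.005], [0.981, 0.193, 0.001], [0.0, 0.005, -1.0]]
ft_force: [0.1, 0.1, 0.9]
width: 0.03
```

```bash
python3 -c "
from plan import *
plan([([.4985,.0149,.036],down(10.9),4)])"
```

```text
xyz [[-0.7, -1.0, 17.1], [-0.7, -0.9, 17.1], [-0.7, -0.9, 17.1], [-0.7, -0.9, 17.1]] 
rot [[0.1, -0.0, 0.1], [0.1, -0.0, 0.1], [0.1, -0.0, 0.1], [0.1, -0.0, 0.1]]
```

Request:
send_rows(xyz=[[-0.7,-0.7,18],[-0.7,-0.7,18],[-0.7,-0.7,17],[0,0,14],[0,0,0]], delta_rot=[[0.1,0,0],[0.1,0,0],[0.1,0,0],[0,0,0],[0,0,0]])

```text
time_s: 11.8
tool_pos: [0.5008, 0.0165, 0.0336]
tcp_rot: [[-0.194, 0.981, -0.001], [0.981, 0.194, -0.0], [0.0, -0.001, -1.0]]
ft_force: [-0.0, -0.4, -0.3]
width: 0.0296
```

Request:
send_rows(xyz=[[0,0,0],[0,0,0],[0,0,0],[0,0,0]], delta_rot=[[0,0,0],[0,0,0],[0,0,0],[0,0,0]], gripper=0)

```text
time_s: 12.3
tool_pos: [0.501, 0.0163, 0.0345]
tcp_rot: [[-0.194, 0.981, -0.0], [0.981, 0.194, -0.0], [0.0, -0.0, -1.0]]
ft_force: [0.1, 0.6, -3.6]
width: 0.0059
```

Request:
send_rows(xyz=[[3,-2,0],[0,0,0]], delta_rot=[[0,0,0],[0,0,0]])

```text
time_s: 12.55
tool_pos: [0.4981, 0.0191, 0.0345]
tcp_rot: [[-0.194, 0.981, -0.001], [0.981, 0.194, 0.0], [0.0, -0.001, -1.0]]
ft_force: [-0.2, -0.1, -2.9]
width: 0.0059
```

```bash
python3 - <<'E'
from ov import *
ov('o8.png')
s=ctrl.state();print(s['time_s'],s['tool_pos'],s['width'],s['ft_force'])
E
python3 meas.py .566 .029 .19
```

```text
12.6 [0.49811306 0.01899231 0.03449482] 0.00574532104343605 [-0.61679592  0.87525592 -2.20087183]
[0.5673 0.0303] 11.16 -112.67478813256449 err mm [0.7 1.4 0. ]
[0.5673 0.0303] 11.17 -112.67483098169751 err mm [0.7 1.4 0. ]
```

Request:
send_rows(xyz=[[0,0,0],[0,0,0]], delta_rot=[[0,0,0],[0,0,0]], gripper=30)

```text
time_s: 12.85
tool_pos: [0.499, 0.0192, 0.035]
tcp_rot: [[-0.194, 0.981, 0.001], [0.981, 0.194, 0.0], [0.0, 0.001, -1.0]]
ft_force: [0.1, 0.1, -0.0]
width: 0.0304
```

Request:
send_rows(xyz=[[0,0,-15],[0,0,-40],[-10,-10,-45],[-20,-10,-45],[-20,0,-40]], delta_rot=[[0,0,0],[0,0,0],[0,0,0],[0,0,0],[0,0,0]])

```text
time_s: 13.48
tool_pos: [0.4877, -0.0341, 0.2273]
tcp_rot: [[-0.196, 0.981, -0.001], [0.981, 0.196, 0.0], [0.0, -0.001, -1.0]]
ft_force: [0.5, -0.3, -0.3]
width: 0.03
```

```bash
python3 -c "
from plan import *
s=ctrl.state();print(s['time_s'],s['tool_pos'])
plan([([.525,-.36,.225],down(-64),10)])"
```

```text
13.475 [ 0.48769701 -0.03406417  0.2273248 ]
xyz [[-32.7, -2.7, 0.2], [-32.8, 1.6, 0.2], [-32.3, 5.8, 0.2], [-31.2, 10.0, 0.2], [-29.7, 14.0, 0.2], [-27.6, 17.8, 0.2], [-25.0, 21.3, 0.2], [-22.0, 24.4, 0.2], [-18.6, 27.0, 0.2], [-14.9, 29.2, 0.2]] 
rot [[-0.0, 0.0, 7.5], [-0.0, 0.0, 7.5], [-0.0, 0.0, 7.5], [-0.0, 0.0, 7.5], [-0.0, 0.0, 7.5], [-0.0, 0.0, 7.5], [-0.0, 0.0, 7.5], [-0.0, 0.0, 7.5], [-0.0, 0.0, 7.5], [-0.0, 0.0, 7.5]]
```

Request:
send_rows(xyz=[[-32.5,-2.5,0],[-33,1.5,0],[-32,6,0],[-31,10,0],[-29.5,14,0],[-27.5,18,0],[-25,21,0],[-22,24.5,0],[-18.5,27,0],[-12,25,0]], delta_rot=[[0,0,7.5],[0,0,7.5],[0,0,7.5],[0,0,7.5],[0,0,7.5],[0,0,7.5],[0,0,7.5],[0,0,7.5],[0,0,7.5],[0,0,7.5]], gripper=75)

```text
time_s: 14.72
tool_pos: [0.5233, -0.3648, 0.244]
tcp_rot: [[0.914, 0.405, 0.022], [0.405, -0.914, 0.004], [0.022, 0.005, -1.0]]
ft_force: [0.0, 0.4, -0.2]
width: 0.0748
```

Request:
send_rows(xyz=[[0,0,0]], delta_rot=[[0,0,0]])

```text
time_s: 14.85
tool_pos: [0.5225, -0.3671, 0.2451]
tcp_rot: [[0.915, 0.402, 0.023], [0.402, -0.916, 0.003], [0.022, 0.007, -1.0]]
ft_force: [-0.2, -0.4, 0.3]
width: 0.0751
```

```bash
python3 - <<'E'
from ov import *
ov('o9.png')
import subprocess;print(subprocess.run(['python3','meas.py','.566','.029','.19'],capture_output=True,text=True).stdout)
s=ctrl.state();print(s['time_s'],s['tool_pos'],s['tcp_rot'].round(3).tolist() if hasattr(s['tcp_rot'],'round') else s['tcp_rot'])
f=ctrl.grab_frame('wrist');pickle.dump(f,open('fw.pkl','wb'));crop(f,(0,0,512,384),1.5,'w9.png')
for r in ctrl.trace('wrist','housing_center')[:3]: print(r['score'],r['extent'])
E
```

```text
[0.5672 0.0301] 11.09 -139.97895879460958 err mm [0.5 1.2 0. ]
[0.5672 0.0301] 11.09 -139.97897663201184 err mm [0.5 1.2 0. ]

this script no longer has the robotException ignored in: <_io.TextIOWrapper mode='rw' encoding='UTF-8'>
Traceback (most recent call last):
BrokenPipeError: [Errno 32] Broken pipe
```

View pics/o9.png

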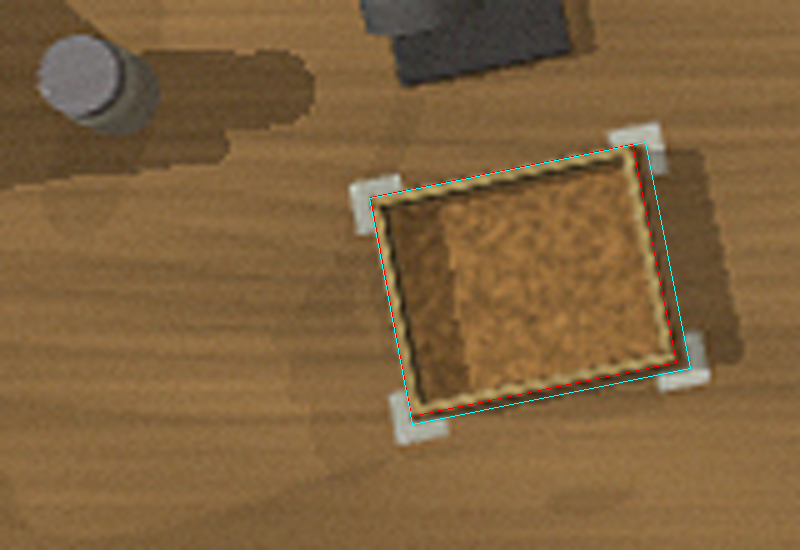

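The tray is now centred within about 1 mm and square, with its rim on the red target outline. Next I'll take the wrist picture of the housing.

```bash
python3 - <<'E'
from fit import *
s=ctrl.state();print(s['time_s'],s['tool_pos'],np.array(s['tcp_rot']).round(3).tolist())
f=ctrl.grab_frame('wrist');pickle.dump(f,open('fw.pkl','wb'));crop(f,(0,0,512,384),1.5,'w9.png')
L=ctrl.trace('wrist','housing_center')
for r in L[:3]: print(r['score'],r['extent'])
pickle.dump(L,open('Lw.pkl','wb'))
E
```

```text
14.9 [ 0.52285584 -0.36576267  0.24494962] [[0.914, 0.405, 0.023], [0.405, -0.915, 0.004], [0.022, 0.006, -1.0]]
0.93 [131.8, 264.9, 40.9, 44.9]
0.83 [476.2, 223.0, 69.8, 66.7]
0.57 [287.9, 143.5, 54.2, 43.6]
```

View pics/w9.png

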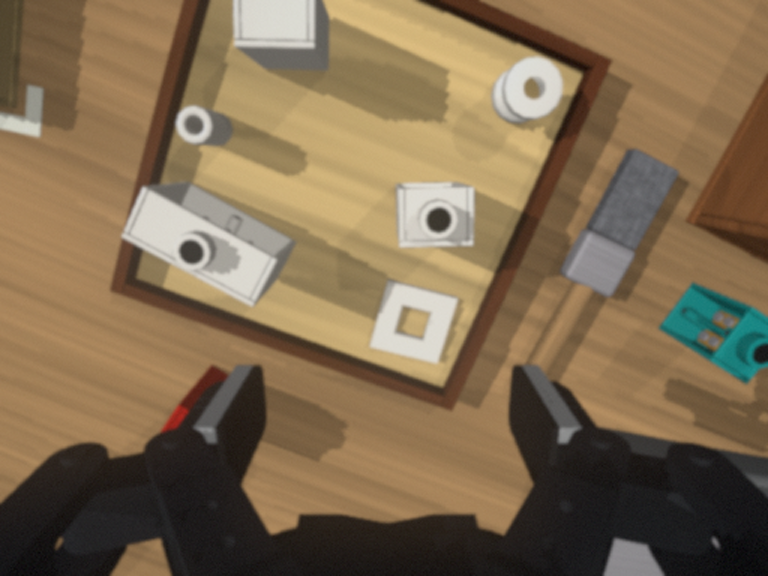

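```bash
python3 - <<'E'
from fit import *
f=pickle.load(open('fw.pkl','rb'));L=pickle.load(open('Lw.pkl','rb'))
cr=np.array([[397,184],[474,184],[473,246],[399,248]])
P=world(f,(cr+.5)/1.5-.5,.076);print('roof',P.mean(0),[np.linalg.norm(P[i]-P[i-1]).round(4) for i in range(4)])
v=(P[1]-P[0])+(P[2]-P[3]);print('yaw of hx',np.degrees(np.arctan2(v[0],-v[1])))
v=(P[0]-P[3])+(P[1]-P[2]);print('yaw of hx',np.degrees(np.arctan2(v[1],v[0])))
print('neck',world(f,[[(439.5)/1.5-.5,(218.5)/1.5-.5]],.088))
r=min(L,key=lambda r:np.hypot(r['extent'][0]-288,r['extent'][1]-143));m=r['mask'].astype(np.float32)
x,c=fit([(f,m)],hous(),[.567,-.38,.43],.006);print(x,np.degrees(x[2]),c,m.sum())
im=cv2.resize(f['frame'][100:190,240:370,::-1],None,fx=6,fy=6,interpolation=cv2.INTER_CUBIC)
B,n=hous()
for Q,col in((B[[1,3,7,5]],(0,0,255)),(B[[0,2,6,4]],(255,0,0)),(n[1::2],(0,200,0))):
    q=(proj(f,Q@Rz(x[2]).T+[x[0],x[1],.006])-[240,100]+.5)*6-.5
    cv2.polylines(im,[q.round().astype(int)],True,col,1)
cv2.imwrite('pics/wov.png',im)
E
```

```text
roof [ 0.56692357 -0.37909378  0.076     ] [np.float64(0.0389), np.float64(0.0463), np.float64(0.0377), np.float64(0.0459)]
yaw of hx 24.72337646245433
yaw of hx 25.725917313153822
neck [[ 0.56731509 -0.37961577  0.088     ]]
[ 0.5662992  -0.37949697  0.44300119] 25.38209872547404 65.375 2203.0
```

View pics/wov.png

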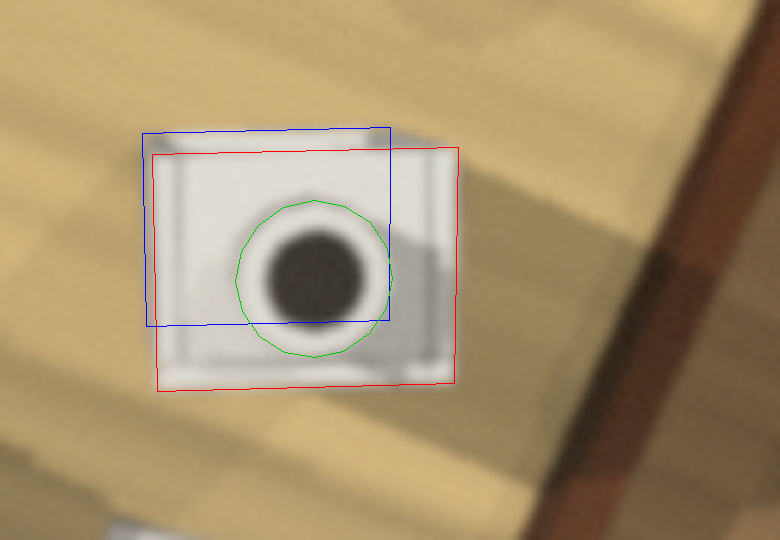

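The overlay fits: red roof, green neck and blue base outlines match the picture, giving housing (0.5665, -0.3795) and yaw 25.2°. There is room on both sides for the fingers.

```bash
python3 -c "
from plan import *
plan([([.5665,-.3795,.14],down(-64.8),5)])"
```

```text
xyz [[6.1, 6.3, 21.1], [6.2, 6.3, 21.0], [6.2, 6.4, 21.0], [6.3, 6.4, 20.9], [6.4, 6.4, 20.9]] 
rot [[0.1, -0.3, -0.2], [0.1, -0.3, -0.2], [0.1, -0.3, -0.2], [0.1, -0.3, -0.2], [0.1, -0.3, -0.2]]
```

Request:
send_rows(xyz=[[6,6.3,21],[6.2,6.3,21],[6.2,6.3,21],[6.3,6.3,18],[6,6,15],[0,0,0]], delta_rot=[[0.1,-0.3,-0.2],[0.1,-0.3,-0.2],[0.1,-0.3,-0.2],[0.1,-0.3,-0.2],[0,-0.2,-0.2],[0,0,0]], gripper=75, newtons=35)

```text
time_s: 15.75
tool_pos: [0.5695, -0.3732, 0.1376]
tcp_rot: [[0.901, 0.433, -0.008], [0.433, -0.901, 0.008], [-0.004, -0.011, -1.0]]
ft_force: [0.2, -0.5, 0.0]
width: 0.0747
```

```bash
python3 -c "
from plan import *
print(ctrl.state()['tool_pos'])
plan([([.5665,-.3795,.047],down(-64.8),6)])"
```

```text
[ 0.56949611 -0.37318344  0.13761188]
xyz [[-0.8, 0.9, 15.1], [-0.9, 0.9, 15.1], [-0.9, 0.8, 15.1], [-0.9, 0.8, 15.1], [-0.9, 0.8, 15.1], [-0.9, 0.8, 15.1]] 
rot [[-0.1, 0.0, 0.1], [-0.1, 0.0, 0.1], [-0.1, 0.0, 0.1], [-0.1, 0.0, 0.1], [-0.1, 0.0, 0.1], [-0.1, 0.0, 0.1]]
```

Request:
send_rows(xyz=[[-1,1.2,10],[-1,1.2,15],[-1,1.2,16],[-1,1,15],[-1,0.5,10],[0,0,0]], delta_rot=[[-0.1,0,0.1],[-0.1,0,0.1],[-0.1,0,0.1],[-0.1,0,0.1],[-0.1,0,0.1],[0,0,0]])

```text
time_s: 16.5
tool_pos: [0.5658, -0.3805, 0.0675]
tcp_rot: [[0.906, 0.424, -0.004], [0.424, -0.906, -0.001], [-0.004, -0.001, -1.0]]
ft_force: [-0.0, 0.3, 0.6]
width: 0.075
```

```bash
python3 -c "
from plan import *
print(ctrl.state()['tool_pos'])
plan([([.5665,-.3795,.047],down(-64.8),2)])"
```

```text
[ 0.56576072 -0.38052615  0.06752831]
xyz [[0.6, -0.3, 10.3], [0.6, -0.3, 10.3]] 
rot [[-0.0, 0.1, -0.1], [-0.0, 0.1, -0.1]]
```

Request:
send_rows(xyz=[[0.6,-0.3,10.5],[0.5,-0.3,9],[0,0,0]], delta_rot=[[0,0.1,0],[0,0.1,0],[0,0,0]])

```text
time_s: 16.88
tool_pos: [0.5671, -0.3797, 0.0474]
tcp_rot: [[0.906, 0.424, 0.001], [0.424, -0.906, 0.0], [0.001, 0.0, -1.0]]
ft_force: [0.1, 0.3, 0.5]
width: 0.0748
```

```bash
python3 - <<'E'
from fit import *
s=ctrl.state();print(s['time_s'],s['tool_pos'],np.array(s['tcp_rot']).round(3).tolist(),s['ft_force'])
f=ctrl.grab_frame('wrist');crop(f,(0,0,512,384),1.5,'w10.png')
E
```

```text
16.875 [ 0.56706313 -0.37969001  0.04737183] [[0.906, 0.424, 0.001], [0.424, -0.906, 0.0], [0.001, 0.0, -1.0]] [0.12609681 0.31668185 0.50133192]
```

View pics/w10.png

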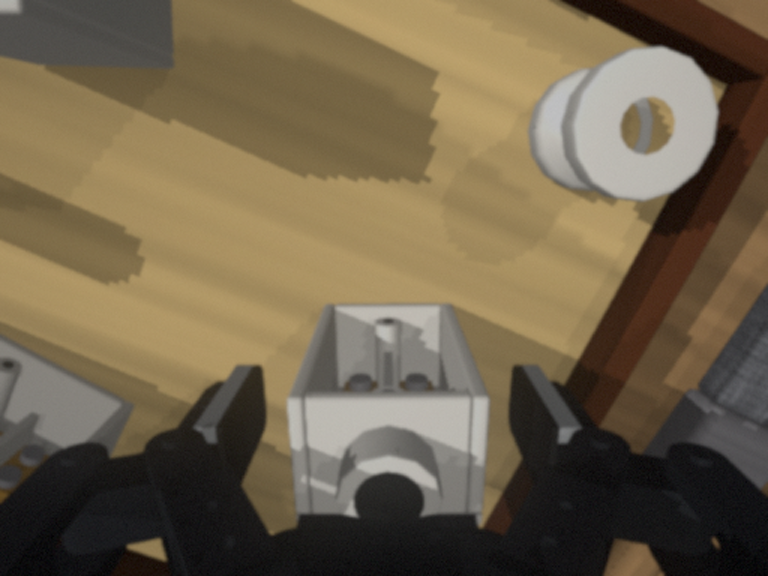

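The housing sits squarely midway between the fingers (columns 290–487, fingertips at about 255 and 520), with the neck clear of the palm. Closing and lifting.

Request:
send_rows(xyz=[[0,0,0],[0,0,0],[0,0,0],[0,0,0],[0,0,0]], delta_rot=[[0,0,0],[0,0,0],[0,0,0],[0,0,0],[0,0,0]], gripper=35, newtons=40)

```text
time_s: 17.55
tool_pos: [0.5676, -0.38, 0.0486]
tcp_rot: [[0.906, 0.424, 0.002], [0.424, -0.906, -0.001], [0.002, 0.001, -1.0]]
ft_force: [-0.1, 0.0, -1.1]
width: 0.0457
```

Request:
send_rows(xyz=[[0,0,-5],[0,0,-15],[0,0,-25],[0,0,-35],[0,0,-35],[0,0,-30],[0,0,-20],[0,0,-10]], delta_rot=[[0,0,0],[0,0,0],[0,0,0],[0,0,0],[0,0,0],[0,0,0],[0,0,0],[0,0,0]])

```text
time_s: 18.55
tool_pos: [0.5665, -0.3804, 0.2343]
tcp_rot: [[0.906, 0.423, 0.004], [0.423, -0.906, -0.001], [0.003, 0.003, -1.0]]
ft_force: [-0.2, 0.4, -2.4]
width: 0.0456
```

```bash
python3 - <<'E'
from fit import *
s=ctrl.state();print(s['time_s'],s['tool_pos'],np.array(s['tcp_rot']).round(3).tolist(),s['ft_force'],s['width'])
f=ctrl.grab_frame('wrist');crop(f,(0,0,512,384),1.5,'w11.png');pickle.dump(f,open('fw2.pkl','wb'))
E
```

```text
18.55 [ 0.56654048 -0.38043146  0.23429859] [[0.906, 0.423, 0.004], [0.423, -0.906, -0.001], [0.003, 0.003, -1.0]] [-0.19986137  0.41967804 -2.40622483] 0.04560412067882999
```

View pics/w11.png

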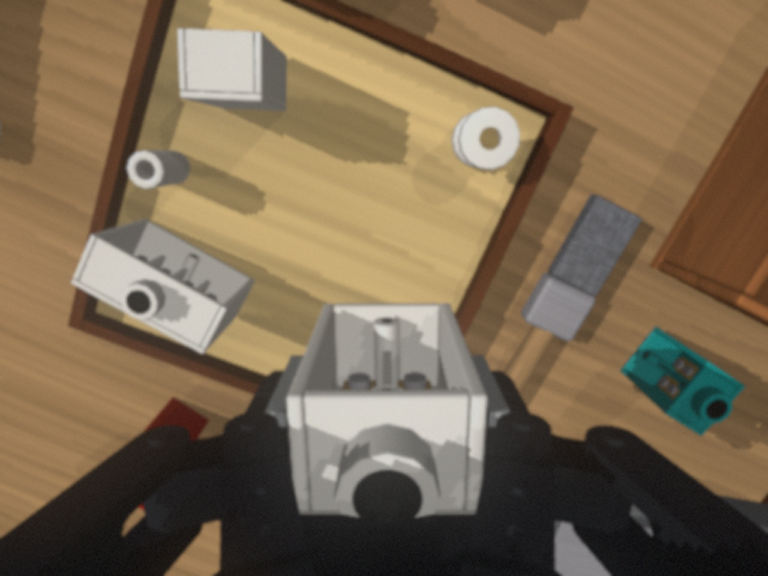

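```bash
cat > tgt.py <<'E'
from plan import *
V=np.array([.5669,.0288,.200])
vx,vy,vz=view(10.9)
Rf=np.column_stack([vx,-vy,-vz])
Tf=V-Rf@np.array([-.0008,0,.0076])
def bk(d): return Tf-d*np.array([np.cos(np.radians(10.9)),np.sin(np.radians(10.9)),0])
E
python3 -c "
from tgt import *
s=ctrl.state();print(s['q'],Tf,bk(.04))
plan([(bk(.045)+[0,0,.01],Rf,12)])"
```

```text
[ 0.03805267  0.58280818  0.69796175  1.5860364  -0.40621139  1.11656659
 -0.30098072] [0.56445801 0.02832975 0.20722603] [0.52517966 0.02076593 0.20722603]
xyz [[10.6, -31.9, 1.4], [9.9, -32.1, 1.7], [9.2, -32.3, 1.9], [8.4, -32.5, 2.0], [7.7, -32.7, 2.2], [7.0, -32.8, 2.3], [6.2, -33.0, 2.4], [5.5, -33.1, 2.5], [4.7, -33.2, 2.5], [3.9, -33.3, 2.5]] 
rot [[-0.2, 2.1, 1.2], [-0.2, 2.1, 1.2], [-0.2, 2.1, 1.2], [-0.2, 2.1, 1.2], [-0.2, 2.1, 1.2], [-0.2, 2.1, 1.2], [-0.2, 2.1, 1.2], [-0.2, 2.1, 1.2], [-0.2, 2.1, 1.2], [-0.2, 2.1, 1.2]]
xyz [[3.2, -33.4, 2.5], [2.4, -33.5, 2.5]] 
rot [[-0.2, 2.1, 1.2], [-0.2, 2.1, 1.2]]
```

Request:
send_rows(xyz=[[5,-16,0],[10,-32,1.5],[9,-32,1.8],[8.5,-32,2],[7.5,-32,2],[7,-32,2.3],[6,-32,2.4],[5.5,-32,2.5],[4,-25,2]], delta_rot=[[-0.2,2,1.2],[-0.2,2,1.2],[-0.2,2,1.2],[-0.2,2,1.2],[-0.2,2,1.2],[-0.2,2,1.2],[-0.2,2,1.2],[-0.2,2,1.2],[-0.2,2,1.2]])

```text
time_s: 19.73
tool_pos: [0.5316, -0.1013, 0.2164]
tcp_rot: [[0.924, 0.235, 0.301], [0.223, -0.972, 0.074], [0.31, -0.001, -0.951]]
ft_force: [-0.3, 0.3, -0.6]
width: 0.0456
```

```bash
python3 -c "
from tgt import *
s=ctrl.state();print(s['time_s'],s['q'],s['tool_pos'],s['width'])
plan([(bk(.045)+[0,0,.01],Rf,5)])"
```

```text
19.725 [-0.46512744  0.19625305  0.68991607  2.14430778 -0.46227834  0.60419418
 -0.78481442] [ 0.53155538 -0.10125715  0.21637003] 0.04556242227509869
xyz [[3.4, -24.1, 0.9], [3.1, -24.1, 0.9], [2.9, -24.1, 0.9], [2.7, -24.2, 0.9], [2.4, -24.2, 0.9]] 
rot [[-0.2, 1.4, 0.5], [-0.2, 1.4, 0.5], [-0.2, 1.4, 0.5], [-0.2, 1.4, 0.5], [-0.2, 1.4, 0.5]]
```

```bash
python3 -c "
from tgt import *
plan([(bk(.02)+[0,0,.005],Rf,6)])"
```

```text
xyz [[6.5, -19.9, 2.9], [6.3, -19.9, 2.9], [6.1, -20.0, 3.0], [5.9, -20.0, 3.1], [5.7, -20.1, 3.1], [5.5, -20.1, 3.2]] 
rot [[-0.2, 1.2, 0.4], [-0.2, 1.2, 0.4], [-0.2, 1.2, 0.4], [-0.2, 1.2, 0.4], [-0.2, 1.2, 0.4], [-0.2, 1.2, 0.4]]
```

Request:
send_rows(xyz=[[6.5,-20,3],[6.3,-20,3],[6,-20,3],[6,-20,3],[5,-16,3],[3,-10,2],[0,0,0]], delta_rot=[[-0.2,1.2,0.4],[-0.2,1.2,0.4],[-0.2,1.2,0.4],[-0.2,1.2,0.4],[-0.2,1.2,0.4],[-0.2,1.2,0.4],[0,0,0]])

```text
time_s: 20.6
tool_pos: [0.5376, 0.0163, 0.2056]
tcp_rot: [[0.891, 0.192, 0.41], [0.175, -0.981, 0.079], [0.418, 0.001, -0.908]]
ft_force: [-0.6, -0.8, -1.1]
width: 0.0459
```

```bash
python3 -c "
from tgt import *
s=ctrl.state();print(s['time_s'],s['q'],s['tool_pos'],s['width'])
plan([(Tf,Rf,3)])"
```

```text
20.6 [-0.73862962  0.14592315  0.67221058  2.25969217 -0.38401398  0.35953979
 -1.13599879] [0.53762133 0.01631319 0.20558504] 0.045926895358791055
xyz [[8.9, -2.2, 3.5], [8.9, -2.2, 3.5], [8.9, -2.2, 3.5]] 
rot [[-0.0, 0.1, 0.1], [-0.0, 0.1, 0.1], [-0.0, 0.1, 0.1]]
```

Orientation is nearly final, within 0.4°. One look before the last advance, to check clearance and find the camera's real lens position.

```bash
python3 - <<'E'
from fit import *
d={}
for n,b,s in(('scene',(240,130,400,250),5),('top',(130,90,260,200),6)):
    f=ctrl.grab_frame(n);d[n]=f;crop(f,b,s,n+'12.png')
pickle.dump(d,open('f12.pkl','wb'))
E
```

```text
(no output)
```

View pics/scene12.png

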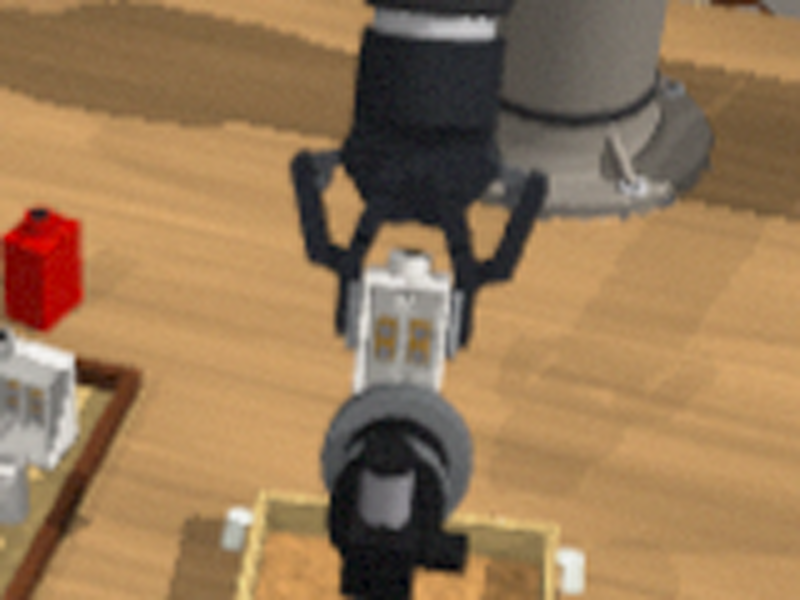

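View pics/top12.png

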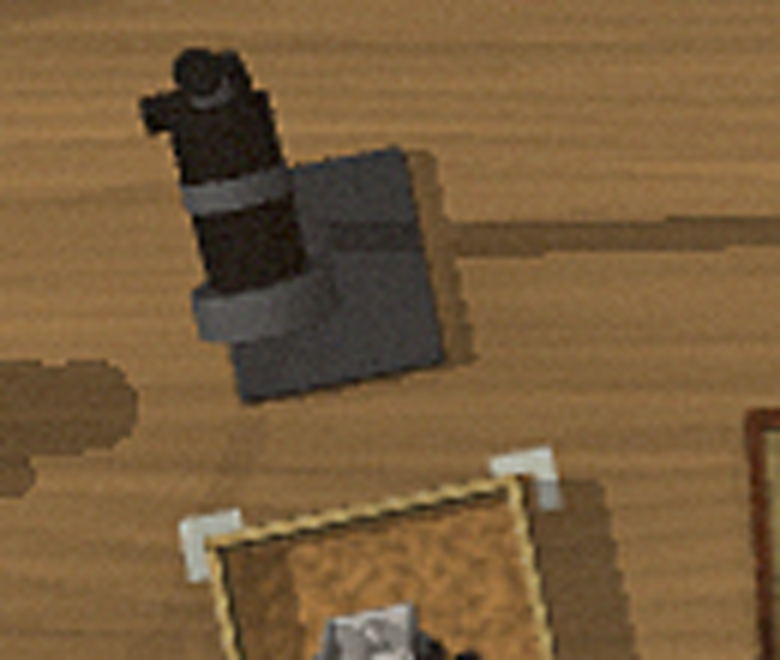

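Request:
send_rows(xyz=[[7,-2,3],[9,-2.2,3.5],[7,-1.5,3],[3,-0.5,1],[0,0,0]], delta_rot=[[0,0.1,0.1],[0,0.1,0.1],[0,0.1,0.1],[0,0,0],[0,0,0]])

```text
time_s: 21.32
tool_pos: [0.5674, 0.0257, 0.2078]
tcp_rot: [[0.89, 0.183, 0.417], [0.166, -0.983, 0.078], [0.424, -0.0, -0.906]]
ft_force: [-0.8, 0.5, -0.2]
width: 0.0458
```

```bash
python3 -c "
from tgt import *
s=ctrl.state();print(s['time_s'],s['q'],s['tool_pos'],s['width'])
plan([(Tf,Rf,1)])"
```

```text
21.325 [-0.713889    0.19956696  0.6463049   2.20061317 -0.43528564  0.37202102
 -1.11607584] [0.56742796 0.02568856 0.2078183 ] 0.04580337521871784
xyz [[-2.5, -3.1, -0.5]] 
rot [[0.1, -0.1, -0.3]]
```

Request:
send_rows(xyz=[[-2.5,-3,-0.5],[0,0,0]], delta_rot=[[0.1,-0.1,-0.3],[0,0,0]])

```text
time_s: 21.58
tool_pos: [0.5638, 0.0281, 0.2069]
tcp_rot: [[0.89, 0.189, 0.414], [0.171, -0.982, 0.079], [0.422, 0.0, -0.907]]
ft_force: [1.0, 0.4, -0.9]
width: 0.0458
```

```bash
cat > chk.py <<'E'
from fit import *
from tgt import *
s=ctrl.state();print(s['time_s'],s['tool_pos'],s['width'])
plan([(Tf,Rf,1)])
d={}
for n in('scene','top'):
    f=ctrl.grab_frame(n);d[n]=f
    d['m'+n]=ctrl.trace(n,'housing_center')
pickle.dump(d,open('f13.pkl','wb'))
B,nk=hous();off=np.array([0,0,-.035])
Rh=np.column_stack([vx,vy,vz])
for n,b in(('scene',(260,150,390,260)),('top',(140,130,270,240))):
    f=d[n];im=cv2.resize(f['frame'][b[1]:b[3],b[0]:b[2],::-1],None,fx=6,fy=6,interpolation=cv2.INTER_CUBIC)
    cv2.imwrite(f'pics/{n}13raw.png',im)
    t=V
    for Q,col in((B[[1,3,7,5]],(0,0,255)),(B[[4,5,7,6]],(255,0,0)),(nk[1::2],(0,200,0))):
        q=(proj(f,(Q+off)@Rh.T+t)-[b[0],b[1]]+.5)*6-.5
        cv2.polylines(im,[q.round().astype(int)],True,col,1)
    # lens ring r=34 at lens, slightly
    a=np.linspace(0,2*np.pi,40);C=V+.15*vx+.034*(np.cos(a)[:,None]*vy+np.sin(a)[:,None]*vz)
    q=(proj(f,C)-[b[0],b[1]]+.5)*6-.5;cv2.polylines(im,[q.round().astype(int)],True,(0,255,255),1)
    cv2.imwrite(f'pics/{n}13.png',im)
    print([(r['score'],r['extent']) for r in d['m'+n]][:5])
E
python3 chk.py
```

```text
21.575 [0.56377174 0.02814011 0.20693041] 0.04582360089057542
xyz [[0.8, -0.1, 0.0]] 
rot [[0.0, 0.1, -0.0]]
[(0.9, [177.0, 264.6, 22.0, 30.9]), (0.88, [249.7, 181.2, 20.9, 23.1]), (0.62, [321.9, 195.7, 16.1, 21.4]), (0.55, [130.1, 202.8, 17.4, 25.4])]
[(0.75, [296.7, 135.4, 12.2, 19.5]), (0.74, [383.7, 189.8, 20.0, 18.0]), (0.68, [186.1, 187.1, 17.2, 8.6]), (0.48, [290.2, 259.6, 16.8, 17.5])]
```

View pics/scene13.png

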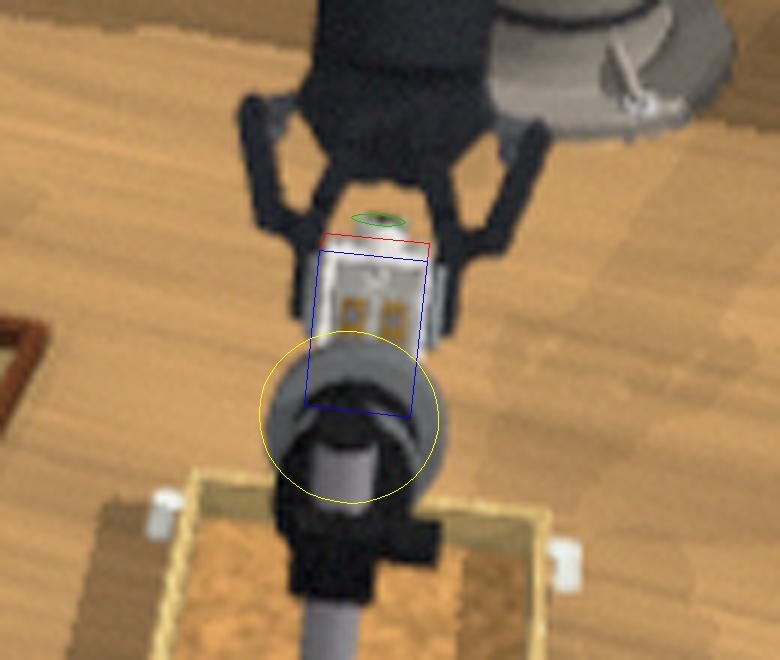

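View pics/top13.png

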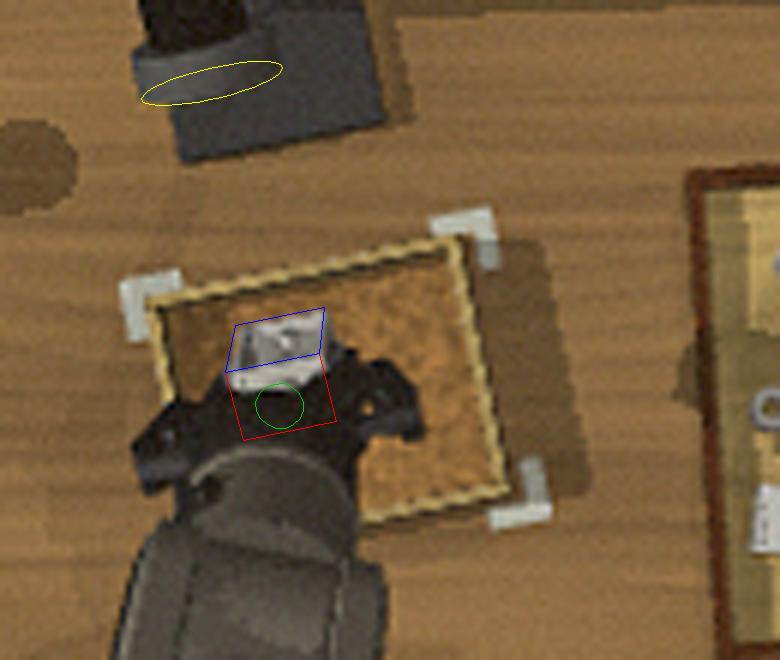

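```bash
python3 - <<'E'
from fit import *
from tgt import *
d0=pickle.load(open('f0.pkl','rb'));f=d0['scene']
im=f['frame'].astype(int);m=(im.min(2)>150).astype(np.uint8)
m[:,:265]=0;m[:,365:]=0;m[:225]=0;m[292:]=0
n,l,st,c=cv2.connectedComponentsWithStats(m)
P=[]
for i in range(1,n):
    if st[i][4]>8: print(st[i].tolist(),c[i].round(1)); P.append(c[i])
W=world(f,np.array(P),0);print(W.round(4).tolist())
s=ctrl.state();p=np.array(s['tool_pos']);Rt=np.array(s['tcp_rot']);print(s['time_s'],p)
w=ctrl.grab_frame('wrist');pickle.dump(w,open('fw13.pkl','wb'))
im=cv2.resize(w['frame'][170:384,150:370,::-1],None,fx=3.5,fy=3.5,interpolation=cv2.INTER_CUBIC)
B,nk=hous()
Rh=Rt@np.diag([1,-1,-1.]); ctr=p+Rt@np.array([-.0008,0,.0076]);print('centre by TCP',ctr)
for Q,col in((B[[1,3,7,5]],(0,0,255)),(B[[4,5,7,6]],(255,0,0)),(nk[1::2],(0,200,0))):
    q=(proj(w,(Q-[0,0,.035])@Rh.T+ctr)-[150,170]+.5)*3.5-.5
    cv2.polylines(im,[q.round().astype(int)],True,col,1)
cv2.imwrite('pics/w13.png',im)
E
```

```text
[284, 231, 13, 9, 62] [289.2 234.5]
[345, 238, 12, 11, 68] [351.7 242.4]
[276, 266, 13, 12, 81] [280.8 272.4]
[342, 277, 13, 10, 75] [349.4 282.6]
[[0.5072, -0.0753, 0.0], [0.4722, 0.1128, 0.0], [0.662, -0.0464, 0.0], [0.6281, 0.1411, 0.0]]
21.775 [0.56425495 0.02793434 0.20720056]
centre by TCP [0.56669664 0.02839868 0.19997404]
```

View pics/w13.png

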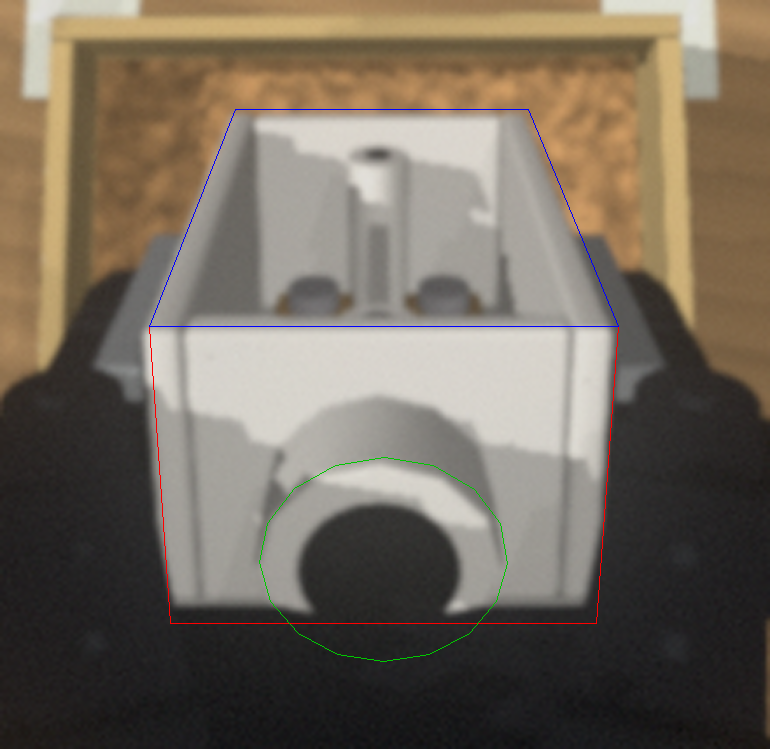

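View pics/scene13raw.png

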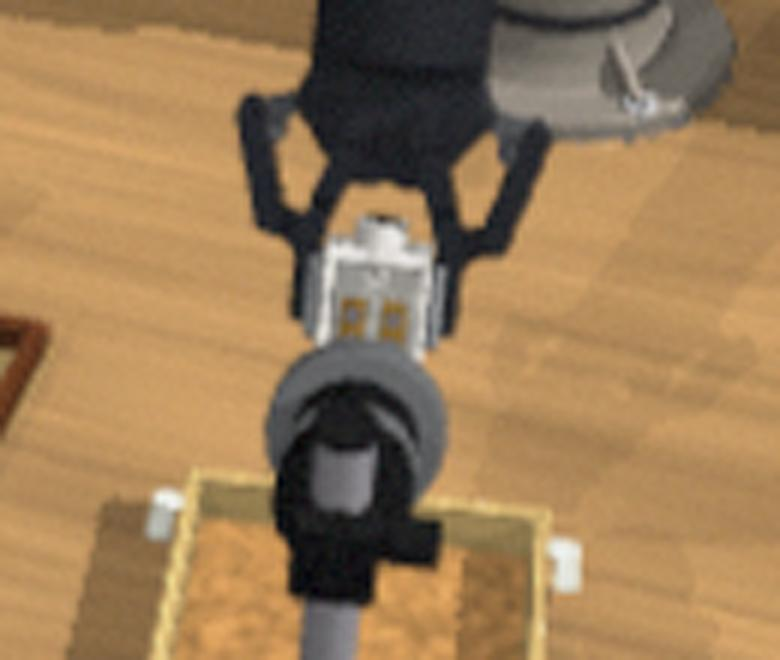

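```bash
python3 - <<'E'
from fit import *
w=pickle.load(open('fw13.pkl','rb'))
im=cv2.resize(w['frame'][:,:,::-1],None,fx=1.5,fy=1.5,interpolation=cv2.INTER_CUBIC)
for (cx,cy),col in(((.5669,.0288),(255,255,0)),((.5674,.0331),(0,0,255))):
    Q=np.array([[.0795,.097,0],[.0795,-.097,0],[-.0795,-.097,0],[-.0795,.097,0]])@Rz(np.radians(10.9)).T+[cx,cy,0]
    q=(proj(w,Q)+.5)*1.5-.5;print(q.round(1).tolist());cv2.polylines(im,[q.round().astype(int)],True,col,1)
cv2.imwrite('pics/w14.png',im)
b=(120,60,420,190)
im=cv2.resize(w['frame'][b[1]:b[3],b[0]:b[2],::-1],None,fx=2.6,fy=2.6,interpolation=cv2.INTER_CUBIC);cv2.imwrite('pics/w14raw.png',im)
g=w['frame'].astype(int);m=((g.min(2)>165)).astype(np.uint8);m[200:]=0
n,l,st,c=cv2.connectedComponentsWithStats(m)
for i in range(1,n):
    if st[i][4]>30: print(st[i].tolist(),c[i].round(1),world(w,[c[i]],0).round(4))
E
```

```text
[[256.4, 266.5], [518.0, 266.4], [526.1, 489.9], [248.5, 490.0]]
[[250.9, 264.8], [512.4, 264.7], [520.2, 488.0], [242.7, 488.0]]
[157, 166, 33, 32, 387] [168.2 175.9] [[0.6279 0.1424 0.    ]]
[322, 166, 32, 19, 330] [340.8 172.3] [[ 0.6682 -0.0458  0.    ]]
```

View pics/w14.png

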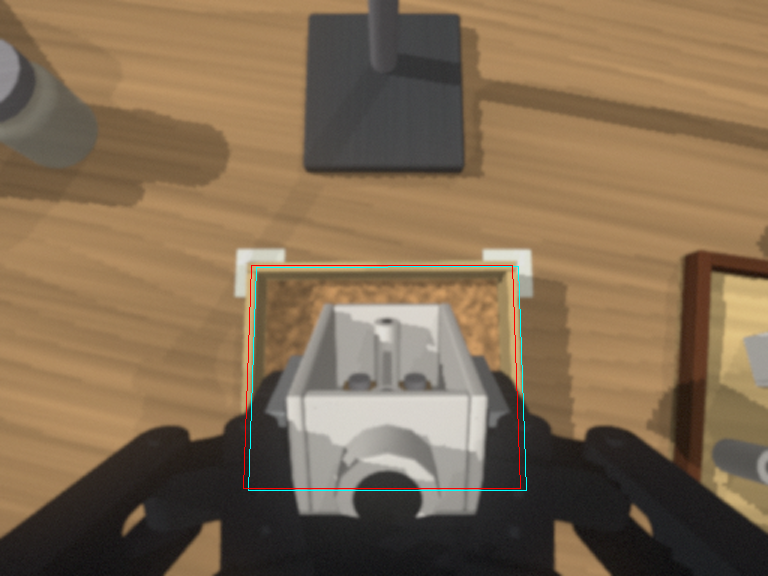

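The wrist view puts the tape centre between my top and scene estimates (y about 0.031). That means a small correction of 2–2.5 mm to the left.

Request:
send_rows(xyz=[[0.9,-2.4,0.4],[0,0,0],[0,0,0]], delta_rot=[[0,0,0],[0,0,0],[0,0,0]])

```text
time_s: 22.2
tool_pos: [0.5649, 0.0307, 0.2072]
tcp_rot: [[0.89, 0.188, 0.415], [0.171, -0.982, 0.079], [0.422, 0.0, -0.906]]
ft_force: [0.7, 0.1, -1.1]
width: 0.0457
```

```bash
sed -i 's/^V=.*/V=np.array([.5673,.0310,.200])/' tgt.py; python3 chk.py; python3 -c "
from ov import *
ov('o15.png')"; python3 meas.py .567 .03 .19
```

```text
22.2 [0.56487305 0.03069293 0.20724607] 0.045661295881337834
xyz [[-0.0, 0.2, -0.0]] 
rot [[0.0, 0.0, -0.0]]
[(0.83, [129.8, 202.3, 19.3, 26.6]), (0.73, [323.6, 195.4, 19.6, 21.3]), (0.66, [177.2, 264.3, 23.3, 31.0]), (0.59, [249.4, 183.1, 14.5, 22.8])]
[(0.76, [289.6, 258.6, 16.6, 17.9]), (0.7, [384.9, 188.9, 19.5, 19.1]), (0.54, [185.9, 187.5, 17.5, 9.8]), (0.45, [295.1, 135.9, 12.1, 16.4]), (0.4, [298.1, 198.1, 88.8, 89.2])]
[0.5672 0.0302] 11.07 -116.40093541251932 err mm [0.6 1.3 0. ]
[0.5672 0.0302] 11.07 -116.4009448147311 err mm [0.6 1.3 0. ]
```

View pics/scene13.png

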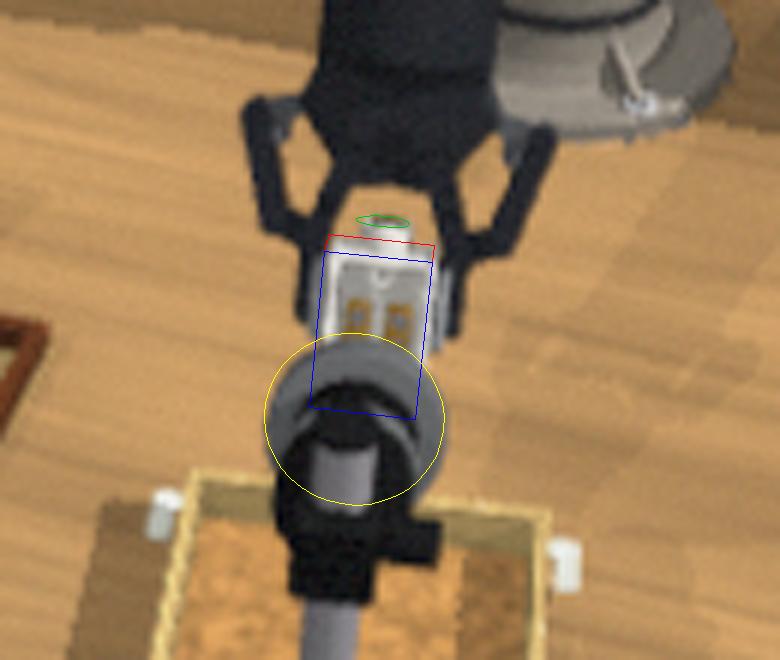

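View pics/top13.png

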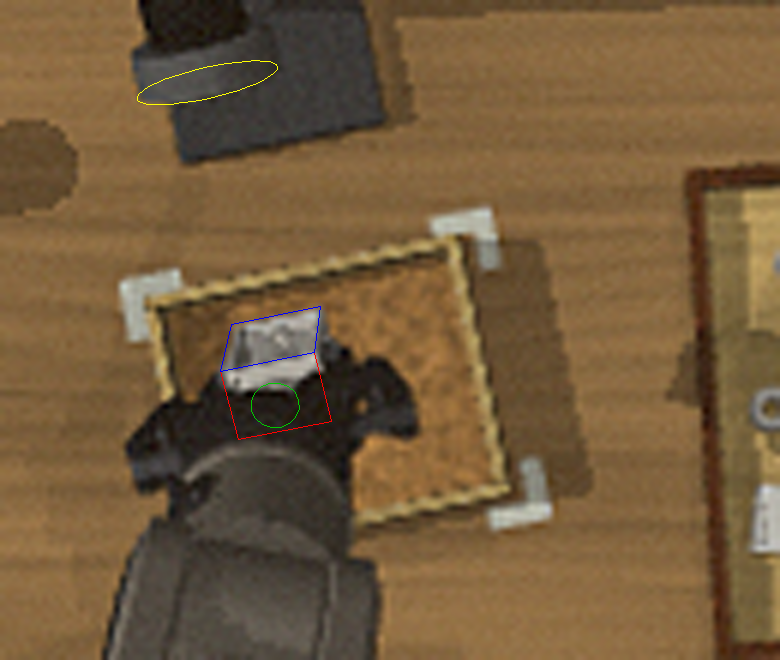

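The overlays agree: housing outline, lens ring and tray all match in both views, and the arm is still. Handing in.

Request:
send_rows(xyz=[[0,0,0],[0,0,0]], delta_rot=[[0,0,0],[0,0,0]])

```text
time_s: 22.7
tool_pos: [0.5649, 0.0305, 0.2073]
tcp_rot: [[0.89, 0.188, 0.415], [0.171, -0.982, 0.079], [0.423, 0.0, -0.906]]
ft_force: [-0.2, -0.1, -0.5]
width: 0.0454
```

```bash
python3 -c "
from plan import *
s=ctrl.state();print(s['time_s'],s['tool_pos'],s['width'],max(abs(v) for v in s['qd']))
print(ctrl.hand_in())"
```

```text
22.7 [0.56487748 0.03051939 0.20728916] 0.0453708429342683 0.0014487538762059321
the job is handed in; nothing more can be done
None
```

I slid the tray into the tape corners by gripping its near wall. Then I took the narrow necked housing out of the stock tray and handed the job in at 22.7 s, still holding it before the lens.

- **Tray:** my last check put it 1–1.5 mm off centre and square within about 0.2°. It took two regrips to get there, because the first placing ended about 6 mm to the left and the second about 2 mm to the right.
- **Housing:** the tool was within 0.5 mm and 0.2° of the target I had worked out for the view point. The grip was firm (45.4 mm opening) and the arm was still. The outlines drawn on the scene and top pictures matched the housing, the lens ring and the tray.
- **Disagreement:** the top and scene cameras put the tape centre about 4 mm apart sideways (y 0.029 and 0.033 m). The wrist camera fell between them, so I held the housing at y 0.031 m. That leaves about 2 mm of doubt in its sideways position. I did not move the tray again for this, since it was measured against the tape in the same top picture.

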